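Lever the clipped-in empty pot out of the carrier and nest it with the empties

TASK

One of the three pots in the black carrier is empty; it sits flush and is held down by a sprung two-tipped clip. Slide the widger's blade through the slot in front of that pot until it is well under the rim, lever the pot up with it until the clip snaps under the rim and holds it up by itself, and lay the widger flat on the bench. Then nest the empty pot upright and fully home in the standing stack of empties, leaving the planted pots seated and the sprayer and feed jar where they stand.

Things in the scene. Friction and masses are not known exactly. Their poses are not given: they have to be found in the camera images.
- carrier: Fixed black carrier: deck top 80 mm up, x from -70 (front) to +50 mm, 270 wide in y. Origin on the bench under the middle cell. Cells at y = -85, 0, +85 mm, 66 mm across; beside them the deck is 3 mm lower. A seated pot's rim is flush, its origin 20 mm above the carrier's. A white sprung fork at each cell's front overlaps the rim with two 12 mm balls astride the slot; it stands 14 mm above deck.
- slot0 (a point): Slot in the carrier's front at the cell at y = -85 mm: 24 mm wide, flat yellow floor 68.5 mm above the bench, 5.5 mm below the underside of a seated pot's rim; open in front, and above but for the fork's thin bar (88 mm up, seen only). Point: middle of the floor's front edge, the fulcrum, 70 mm in front of the pot's axis; the floor runs 37 mm in. Axes as the carrier.
- slot1 (a point): Slot in the carrier's front at the cell at y = 0 mm: 24 mm wide, flat yellow floor 68.5 mm above the bench, 5.5 mm below the underside of a seated pot's rim; open in front, and above but for the fork's thin bar (88 mm up, seen only). Point: middle of the floor's front edge, the fulcrum, 70 mm in front of the pot's axis; the floor runs 37 mm in. Axes as the carrier.
- slot2 (a point): Slot in the carrier's front at the cell at y = +85 mm: 24 mm wide, flat yellow floor 68.5 mm above the bench, 5.5 mm below the underside of a seated pot's rim; open in front, and above but for the fork's thin bar (88 mm up, seen only). Point: middle of the floor's front edge, the fulcrum, 70 mm in front of the pot's axis; the floor runs 37 mm in. Axes as the carrier.
- empty_pot: Empty round terracotta-coloured pot, 60 mm high, 45 g, in any cell; origin at centre of underside, z to its mouth. Outer radius 14 mm at foot, 25 at height 54; wall 2, foot 20 thick. Rolled rim 6 mm thick, 64 mm outer diameter, underside at height 54. Front of rim raised 8 mm (some 10 N), pivoting on its back, it snaps free: the clip then holds it tipped back 0.23 rad, rim sides 6 mm above deck.
- planted_pot0: Same pot filled with dark soil and a small seedling (25 mm high), in another cell; origin at the centre of its underside. To be left seated.
- planted_pot1: Same pot filled with dark soil and a small seedling (25 mm high), in another cell; origin at the centre of its underside. To be left seated.
- stack: Two empty pots of the same shape already nested, standing loose on the bench, mouth up, 80 mm high; origin at the centre of the underside, z up. Each nested pot sits 20 mm higher than the one below, so the next pot, fully home, has its origin 40 mm above this origin; sideways play about 1 mm.
- widger: The lever tool, lying on the bench: wooden handle 65 long, 16 wide, 20 mm high from x = -65 to 0 mm, and a flat steel blade 14 wide, 3 mm thick, from x = 0 to x = +90 mm (its tip), its mid-plane 10 mm above the origin. Origin on the underside at the handle's front end; x points to the tip, z up. 90 g.
- widger_grip (a point): Point to grip the widger: inside the handle, at x = -30 mm, 10 mm above its underside; centre of mass near it. Axes as the widger.
- sprayer: White spray bottle with green head, 68 mm diameter, 166 mm high, origin at the centre of its underside. To be left alone.
- feed_jar: White plant-feed jar with green cap, 68 mm diameter, 85 mm high, origin at the centre of its underside. To be left alone.
Things that resemble listed ones, but are neither listed nor needed, are in the scene too. Leave any blue look-alike of the empty_pot alone. Of the things shaped like the widger, the wooden one is meant.

How it is judged:
By the outcome, as a careful person would: the job done as asked, in the order asked, and still so for the second after the job is handed in, with the robot touching nothing.
It also fails if it takes over 72 s, if anything falls off the work surface, if the arm or the gripper's body presses on something with over 40 N, if the wrist force passes 120 N, or if a joint passes its speed limit or range.

ROBOT

A 6-joint arm with a two-finger parallel gripper is mounted at the origin on the work surface. World frame = base frame: x ahead of the robot, y to its left, z up, the work surface at z = 0. Lengths are in m, angles in rad, forces in N, time in s.
With the tool pointing down it reaches from about 0.35 to 0.975 m from the base axis. Payload 4.9 kg.
Tool frame: the origin (TCP) lies on the centre line of the jaws, within the pads' length; the fingertips stand 19 mm ahead of it and the grasp point (between the pads) is the TCP; z points along the fingers, y is the line along which they close (so a half turn about z gives the same grasp; the last joint's range is limited). The gripper opens to 85 mm and grips with 20 to 120 N. Pads are 22 mm wide; open, the fingers measure 114 mm over their backs; the gripper's body (76 mm by 85 mm) begins 54 mm behind the grasp point. The pads swing forward as they close: fully open they stand 13 mm farther back than shut.
Start: joints at [0.986, 0.053, 1.613, -0, 1.476, -0.119], TCP at [0.281, 0.558, 0.25] pointing down, gripper open.
Joint ranges: [-3.01, 3.01], [-1.01, 2.22], [0.06, 2.58], [-1.02, 4.17], [0.09, 2.62], [-3.14, 3.14]. Speed limits (rad/s): [2.57, 2.57, 3.14, 3.14, 3.14, 3.14].

INTERFACE

Orientations are given as a unit quaternion [w, x, y, z].
In Python, from plant import state, grab_frame, ticket, spotter gives the robot as it stands.
- The arm moves only by the tool apply_moves, never from a script. Its argument "series" is a list of rows, each an object of numbers: "jaw": the closure, from 0 (fully open) to 1 (shut); "dx", "dy", "dz": the shift along the tool's x, y, z in mm; "turn": the turn about the tool's z in rad. A call has 1 to 5 rows; each row is the pose to reach, as a shift and turn from the pose commanded when the call began, along the tool's axes at that moment; what a row does not reach only later rows make up. A row lasts 1/12 s, in which the tool goes at most 41.7 mm and 7.16 degrees, less where a joint would pass 70% of its speed; a pose out of reach is approached as far as the arm can. A call with a gripper value outside its range is refused whole. The fingers move at their own pace and stop on an object; the grip force is fixed at half the most. Time passes only in rows, so rows that repeat a pose let the fingers close. It gives the time, the measured TCP pose, the force, the opening and the grip force at its end, in the units of the state.
- state(): the state, without advancing time (a new reading comes with each control period).
- grab_frame(name): name is "scene" or "top" or "wrist"; returns a dict with "pixels" (384x512x3 uint8, red, green, blue), "mtx" (3x3 intrinsics, pixels), "camera_from_world" (4x4, takes a point from world to camera coordinates). Camera axes: x right, y down, z forward; pixel columns grow to the right and rows downward; lengths in m; the calibration is good to about 2 mm. A picture is of the moment at which its call begins. There is no depth.
- ticket.job_done(): hands the job in; it is judged then, once.
Trained networks look in a picture, given as the dict that the camera call returned (one of the last four; its "shot" number tells which), for a name from the list of things; names that differ only in an ending like _2 or _b are one class to them, and where a whole thing is asked for, a point or a joint stands for the part that bears it (a point fixed in the world has none). Each returns a list of dicts, best first, with "conf" (0 to 1); they miss things now and then, are a little off and sometimes report something else, mostly with a low value. They report only what shows in the picture. A call takes as long as a camera call. They do not tell look-alikes from the thing itself.
- spotter.outline_of(picture, target): "region" (384x512 bool, what is visible of it) and "extent" ([left, top, right, bottom] in pixels, round what is visible of it).
The state is a dict: "time": time; "joint_pos": joint angles; "joint_vel": joint speeds; "joint_efforts": joint torques, N m; "tool_pos": TCP position; "tool_rot": TCP orientation; "contact_force": force on the tool from outside, world axes, zero at the start; "ft_torque": the same for the moment, N m; "gripper_width": opening from 0.0 (shut) to 1.0 (fully open); "grasp_force": force on a finger pad.
Only numpy, scipy, OpenCV 4.12 (cv2) and the standard library are available. Lean on these libraries where they do the work, as an engineer would, in place of code of your own. Each camera call takes 0.05 s, during which the arm holds its last target. There are 200 camera calls.

## Working session

There is one attempt and no reset: what is moved stays moved. The work goes in short steps, Python scripts to look and compute and a tool call to move; the robot and the scene stay as the last step left them, time stands still between calls to the robot, and variables do not carry over. Pictures are saved under pics/ and viewed, at most 10 in all, crops included, and the job is handed in when it is done.

Besides the shell and the picture viewer there is one more tool, called after "Call:" by a JSON object that holds its "method" and its "body", one argument or row to a line. apply_moves: Moves the arm, as the interface text tells. Its arguments: {"type":"object","properties":{"series":{"type":"array","items":{"type":"object","properties":{"jaw":{"type":"number"},"dx":{"type":"number"},"dy":{"type":"number"},"dz":{"type":"number"},"turn":{"type":"number"}}}}},"required":["series"]}

```bash
mkdir -p pics; ls
python3 - <<'E'
from plant import state, grab_frame, ticket, spotter
import cv2, numpy as np, pickle
s=state(); print({k:np.round(v,3) for k,v in s.items()})
F={}
for n in ("scene","top"):
    f=grab_frame(n); F[n]=f
    cv2.imwrite(f"pics/{n}0.png",f["pixels"][:,:,::-1])
    print(n,f["mtx"].round(1).tolist(),f["camera_from_world"].round(3).tolist())
    for t in ("carrier","empty_pot","planted_pot0","stack","widger","sprayer","feed_jar"):
        print(t,[(round(float(d["conf"]),2),list(map(int,d["extent"]))) for d in spotter.outline_of(f,t)])
pickle.dump(F,open("f0.pkl","wb"))
E
```

```text
pics
{'time': np.float64(0.0), 'joint_pos': array([ 0.986,  0.053,  1.614,  0.   ,  1.476, -0.119]), 'joint_vel': array([ 0.   , -0.001, -0.002, -0.001, -0.001, -0.001]), 'joint_efforts': array([-2.0000e-03, -3.9367e+01, -3.7019e+01, -0.0000e+00,  7.0000e-03,
       -0.0000e+00]), 'tool_pos': array([0.28 , 0.558, 0.249]), 'tool_rot': array([-0.   ,  0.231,  0.973, -0.001]), 'contact_force': array([ 0.178,  0.975, -0.072]), 'ft_torque': array([ 0.003, -0.011, -0.019]), 'grasp_force': np.float64(0.0), 'gripper_width': np.float64(0.999)}
scene [[433.8, 0.0, 260.3], [0.0, 433.8, 193.4], [0.0, 0.0, 1.0]] [[-0.638, 0.77, 0.004, 0.327], [0.504, 0.422, -0.754, -0.192], [-0.582, -0.479, -0.657, 1.693], [0.0, 0.0, 0.0, 1.0]]
carrier [(0.8, [221, 200, 324, 280]), (0.47, [289, 238, 311, 254])]
empty_pot [(0.82, [206, 244, 230, 271]), (0.66, [181, 216, 204, 240]), (0.61, [235, 215, 255, 229]), (0.27, [222, 202, 328, 282])]
planted_pot0 [(0.84, [259, 220, 281, 241]), (0.57, [287, 236, 310, 254])]
stack [(0.73, [168, 174, 189, 202])]
widger [(0.74, [220, 201, 324, 280]), (0.71, [256, 140, 269, 156]), (0.56, [208, 169, 245, 192])]
sprayer [(0.83, [381, 230, 414, 287])]
feed_jar [(0.6, [183, 134, 204, 166])]
top [[470.0, 0.0, 256.3], [0.0, 470.0, 180.3], [0.0, 0.0, 1.0]] [[-0.016, -1.0, -0.019, 0.023], [-0.986, 0.019, -0.168, 0.53], [0.169, 0.016, -0.986, 1.165], [0.0, 0.0, 0.0, 1.0]]
carrier [(0.62, [158, 119, 273, 186]), (0.33, [168, 140, 193, 163])]
empty_pot [(0.85, [230, 124, 256, 150]), (0.68, [231, 83, 255, 108]), (0.51, [331, 171, 337, 234])]
planted_pot0 [(0.94, [168, 140, 191, 165]), (0.74, [201, 137, 222, 158])]
stack [(0.66, [345, 123, 372, 148])]
widger [(0.93, [338, 250, 355, 313]), (0.61, [329, 176, 341, 234])]
sprayer [(0.63, [59, 189, 108, 217])]
feed_jar [(0.82, [399, 197, 435, 229])]
```

```bash
python3 -c "
import cv2,numpy as np
a=cv2.imread('pics/scene0.png');b=cv2.imread('pics/top0.png')
cv2.imwrite('pics/both.png',np.vstack([cv2.resize(x,(400,300)) for x in (a,b)]));cv2.imwrite('pics/top_big.png',cv2.resize(b,(800,600),interpolation=2))"
```

```text
(no output)
```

View pics/top_big.png

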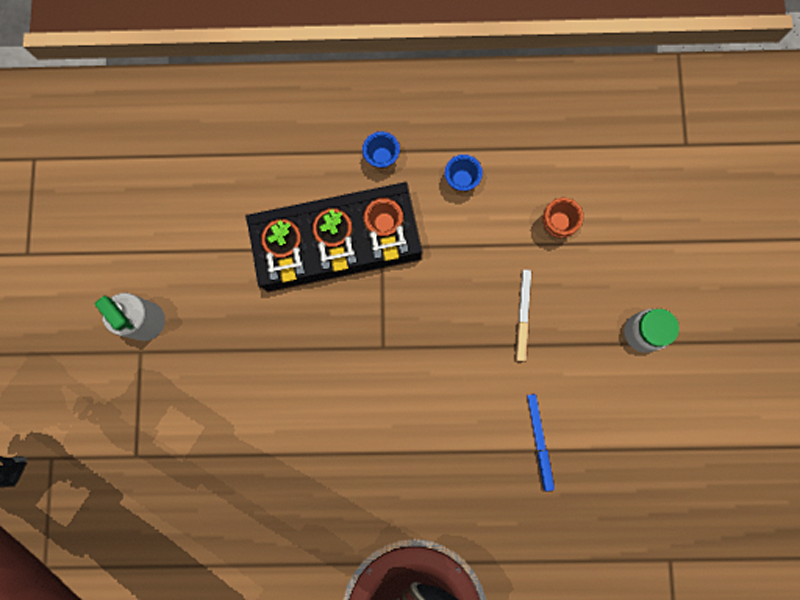

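View pics/scene0.png

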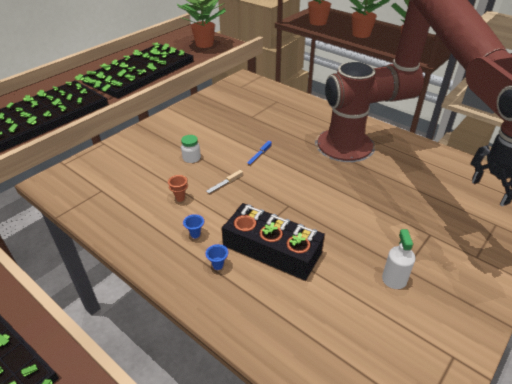

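Seen so far, in the enlarged top view:
- **Wooden widger:** (527,270)-(521,360). Its blue look-alike is at (540,442).
- **Empty terracotta pot:** right-hand cell at (384,217). Blue look-alikes are at (381,150) and (463,173).
- **Planted pots:** (281,238) and (332,226).
- **Stack:** (563,217), terracotta.
- **Sprayer and jar:** (130,317) and (658,328).

The scene view agrees. I choose the wooden widger, slot0's pot and the terracotta stack.

```bash
cat > h.py <<'E'
import cv2, numpy as np
from plant import state, grab_frame, spotter, ticket
def ray(f,uv):
    K=f["mtx"];T=f["camera_from_world"];R=T[:3,:3];c=-R.T@T[:3,3]
    uv=np.atleast_2d(uv).astype(float)
    d=np.c_[uv,np.ones(len(uv))]@np.linalg.inv(K).T@R
    return c,d
def plane(f,uv,z):
    c,d=ray(f,uv); return (c+d*((z-c[2])/d[:,2])[:,None])[:,:2]
def proj(f,P):
    T=f["camera_from_world"];q=np.atleast_2d(P)@T[:3,:3].T+T[:3,3];q=q@f["mtx"].T;return q[:,:2]/q[:,2:]
def terra(f):
    h=cv2.cvtColor(f["pixels"],cv2.COLOR_RGB2HSV); return cv2.inRange(h,(3,150,70),(14,255,255))
def pose():
    s=state();w,x,y,z=s["tool_rot"]
    X=np.array([1-2*(y*y+z*z),2*(x*y+w*z)]);Y=np.array([2*(x*y-w*z),1-2*(x*x+z*z)])
    return s,s["tool_pos"],X/np.hypot(*X),Y/np.hypot(*Y)
def go(xy,z,yhead=None):
    """move numbers (tool axes, mm, rad) to xy,z with tool y heading (deg)"""
    s,p,X,Y=pose();d=np.asarray(xy)-p[:2]
    t=0 if yhead is None else (np.degrees(np.arctan2(Y[1],Y[0]))-yhead+90)%180-90
    print("dx %.1f dy %.1f dz %.1f turn %.3f"%(d@X*1e3,d@Y*1e3,(p[2]-z)*1e3,np.radians(t)), "q6 %.2f"%s["joint_pos"][5])
E
python3 - <<'E'
import pickle; from h import *
f=pickle.load(open("f0.pkl","rb"))["top"]
m=terra(f)
cs,_=cv2.findContours(m,cv2.RETR_EXTERNAL,cv2.CHAIN_APPROX_NONE)
for c in cs:
    if cv2.contourArea(c)>60:
        c=c[:,0]; 
        if c[:,1].max()>250: continue
        for z in (.08,):
            (x,y),r=cv2.minEnclosingCircle((plane(f,c,z)*1000).astype(np.float32)); print("rim",c.mean(0).round(),round(x),round(y),round(r,1))
# widger
h=cv2.cvtColor(f["pixels"],cv2.COLOR_RGB2HSV)
sub=f["pixels"][160:245,320:350]
g=grab_frame("top")
for d in spotter.outline_of(g,"widger"):
    e=d["extent"]
    uv=np.argwhere(d["region"])[:,::-1]
    P=plane(g,uv,.012); mu=P.mean(0); w,v=np.linalg.eigh(np.cov(P.T)); a=v[:,1]*np.sign(v[0,1]); t=(P-mu)@a
    print("widger",round(d["conf"],2),np.round(e),mu.round(4),np.degrees(np.arctan2(a[1],a[0])).round(1),(mu+a*t.min()).round(4),(mu+a*t.max()).round(4))
cv2.imwrite("pics/crop1.png",cv2.resize(f["pixels"][75:250,150:385,::-1],None,fx=3.4,fy=3.4,interpolation=cv2.INTER_CUBIC))
E
```

```text
rim [174. 155.] 600 208 32.0
rim [245. 138.] 633 41 32.4
rim [360. 139.] 624 -250 35.1
widger 0.96 [339. 254. 352. 312.] [ 0.2641 -0.2087] 7.7 [ 0.1921 -0.2185] [ 0.3424 -0.1981]
widger 0.24 [329. 173. 338. 231.] [ 0.4712 -0.1906] -6.7 [ 0.4007 -0.1824] [ 0.5513 -0.2   ]
```

View pics/crop1.png

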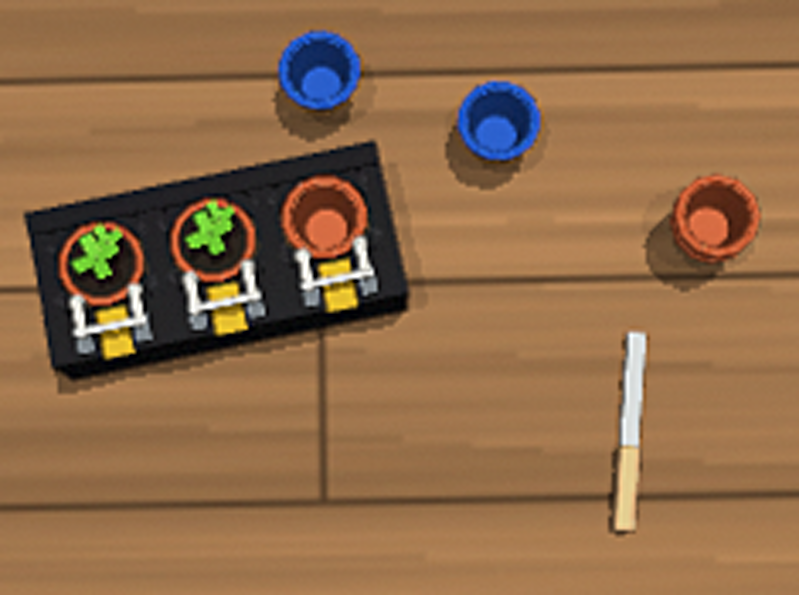

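The crop confirms the choice: the wooden-handled widger with its steel blade is at (627,530)-(636,335), and the empty pot is in the right-hand cell at (325,217). The carrier's yaw is about 11.2°. Next I move above the widger.

```bash
python3 -c "
from h import *
go((.4355,-.1865),.25,83.3)
f=grab_frame('top')
for n in('sprayer','feed_jar'):
  d=spotter.outline_of(f,n)[0];e=d['extent'];print(n,plane(f,[[(e[0]+e[2])/2,e[3]]],0))"
```

```text
dx -472.9 dy -596.0 dz 0.3 turn -0.349 q6 -0.12
sprayer [[0.44851316 0.47255172]]
feed_jar [[ 0.40401083 -0.40792782]]
```

Call:
{"method": "apply_moves", "body": {
  "series": [
    {"dx": -30, "dy": -37},
    {"dx": -60, "dy": -75},
    {"dx": -90, "dy": -112},
    {"dx": -119, "dy": -149},
    {"dx": -119, "dy": -149}
  ]
}}

```text
invalid input at $.series[0]: expected keys jaw, dx, dy, dz, turn
```

Call:
{"method": "apply_moves", "body": {
  "series": [
    {"dx": -26, "dy": -33},
    {"dx": -52, "dy": -66},
    {"dx": -78, "dy": -99},
    {"dx": -104, "dy": -132},
    {"dx": -130, "dy": -164}
  ]
}}

```text
invalid input at $.series[0]: expected keys jaw, dx, dy, dz, turn
```

Call:
{"method": "apply_moves", "body": {
  "series": [
    {"dx": -26, "dy": -33},
    {"dx": -52, "dy": -66},
    {"dx": -78, "dy": -99},
    {"dx": -104, "dy": -132},
    {"dx": -130, "dy": -164}
  ]
}}

```text
invalid input at $.series[0]: expected keys jaw, dx, dy, dz, turn
```

Call:
{"method": "apply_moves", "body": {
  "series": [
    {"dx": -26, "dy": -33, "turn": -0.1},
    {"dx": -52, "dy": -66, "turn": -0.2},
    {"dx": -78, "dy": -99, "turn": -0.3},
    {"dx": -94, "dy": -119, "turn": -0.349},
    {"dx": -94, "dy": -119, "turn": -0.349}
  ]
}}

```text
invalid input at $.series[0]: expected keys jaw, dx, dy, dz, turn
```

```bash
cat > wl.py <<'E'
from h import *
def locate(f,zs=.02):
    h=cv2.cvtColor(f["pixels"],cv2.COLOR_RGB2HSV)
    for d in spotter.outline_of(f,"widger"):
        uv=np.argwhere(d["region"])[:,::-1]
        col=np.median(f["pixels"][d["region"]],axis=0)
        P=plane(f,uv,.0115).astype(np.float32)
        (c,wh,a)=cv2.minAreaRect(P*1000)
        mu=P.mean(0);w,v=np.linalg.eigh(np.cov(P.T));ax=v[:,1]*np.sign(v[0,1]);t=(P-mu)@ax
        print(round(d["conf"],2),np.round(d["extent"]),col,"c",np.round(c),np.round(wh),"head",np.degrees(np.arctan2(ax[1],ax[0])).round(2),"ends",(mu+ax*t.min()).round(4),(mu+ax*t.max()).round(4))
E
python3 - <<'E'
from wl import *
s,p,X,Y=pose();print(p.round(4),X.round(3),Y.round(3),s["joint_pos"].round(2))
f=grab_frame("wrist"); print(f["camera_from_world"].round(3).tolist())
locate(f); cv2.imwrite("pics/w1.png",f["pixels"][:,:,::-1])
E
```

```text
[0.2807 0.5584 0.2503] [-0.893  0.449] [0.449 0.893] [ 0.99  0.05  1.61  0.    1.48 -0.12]
[[0.449, 0.893, 0.0, -0.625], [0.849, -0.427, 0.312, -0.042], [0.279, -0.14, -0.95, 0.379], [0.0, 0.0, 0.0, 1.0]]
```

View pics/w1.png

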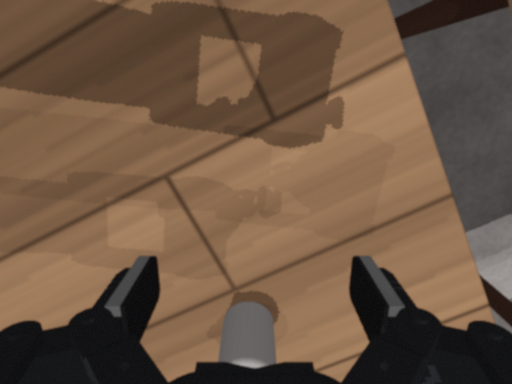

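The moves were refused because every row needs all five keys. The picture shows only bare bench, with the fingers at the bottom (150,290) and (370,290). I'll send them again.

Call:
{"method": "apply_moves", "body": {
  "series": [
    {"dx": -30, "dy": -37, "dz": 0, "turn": 0, "jaw": 0},
    {"dx": -60, "dy": -75, "dz": 0, "turn": 0, "jaw": 0},
    {"dx": -90, "dy": -112, "dz": 0, "turn": 0, "jaw": 0},
    {"dx": -119, "dy": -149, "dz": 0, "turn": 0, "jaw": 0},
    {"dx": -119, "dy": -149, "dz": 0, "turn": 0, "jaw": 0}
  ]
}}

```text
time: 1.57
tool_pos: [0.3203, 0.369, 0.2502]
tool_rot: [0.0, 0.231, 0.973, -0.0]
contact_force: [1.0, 0.6, -0.4]
gripper_width: 1.001
grasp_force: 0.0
```

Call:
{"method": "apply_moves", "body": {
  "series": [
    {"dx": -26, "dy": -33, "dz": 0, "turn": 0, "jaw": 0},
    {"dx": -52, "dy": -66, "dz": 0, "turn": 0, "jaw": 0},
    {"dx": -78, "dy": -99, "dz": 0, "turn": 0, "jaw": 0},
    {"dx": -104, "dy": -132, "dz": 0, "turn": 0, "jaw": 0},
    {"dx": -130, "dy": -164, "dz": 0, "turn": 0, "jaw": 0}
  ]
}}

```text
time: 1.98
tool_pos: [0.3622, 0.1661, 0.2506]
tool_rot: [0.001, 0.23, 0.973, 0.0]
contact_force: [1.2, -0.1, 0.3]
gripper_width: 0.999
grasp_force: 0.0
```

Call:
{"method": "apply_moves", "body": {
  "series": [
    {"dx": -26, "dy": -33, "dz": 0, "turn": 0, "jaw": 0},
    {"dx": -52, "dy": -66, "dz": 0, "turn": 0, "jaw": 0},
    {"dx": -78, "dy": -99, "dz": 0, "turn": 0, "jaw": 0},
    {"dx": -104, "dy": -132, "dz": 0, "turn": 0, "jaw": 0},
    {"dx": -130, "dy": -164, "dz": 0, "turn": 0, "jaw": 0}
  ]
}}

```text
time: 2.4
tool_pos: [0.4046, -0.0383, 0.2508]
tool_rot: [0.001, 0.231, 0.973, 0.0]
contact_force: [1.0, 0.4, -0.7]
gripper_width: 1.003
grasp_force: 0.0
```

Call:
{"method": "apply_moves", "body": {
  "series": [
    {"dx": -26, "dy": -33, "dz": 0, "turn": -0.1, "jaw": 0},
    {"dx": -52, "dy": -66, "dz": 0, "turn": -0.2, "jaw": 0},
    {"dx": -78, "dy": -99, "dz": 0, "turn": -0.3, "jaw": 0},
    {"dx": -94, "dy": -119, "dz": 0, "turn": -0.349, "jaw": 0},
    {"dx": -94, "dy": -119, "dz": 0, "turn": -0.349, "jaw": 0}
  ]
}}

```text
time: 2.82
tool_pos: [0.4354, -0.1892, 0.2504]
tool_rot: [-0.0, 0.06, 0.998, -0.001]
contact_force: [-0.1, 0.2, -0.4]
gripper_width: 1.002
grasp_force: 0.0
```

Run:
```python
from wl import *
s,p,X,Y=pose();print(p.round(4),X.round(3),Y.round(3),s["joint_pos"].round(2))
f=grab_frame("wrist")
locate(f); cv2.imwrite("pics/w2.png",f["pixels"][:,:,::-1])
```

```text
[ 0.4354 -0.1892  0.2504] [-0.993  0.12 ] [0.12  0.993] [-0.57 -0.32  1.95 -0.    1.51 -2.02]
0.88 [208.   0. 242.  75.] [ 56.  91. 164.] c [ 310. -205.] [72. 14.] head 7.83 ends [ 0.2748 -0.21  ] [ 0.3457 -0.2003]
0.74 [250. 126. 266. 254.] [177. 160. 143.] c [ 475. -193.] [ 15. 154.] head -6.71 ends [ 0.3983 -0.1836] [ 0.5512 -0.2016]
```

View pics/w2.png

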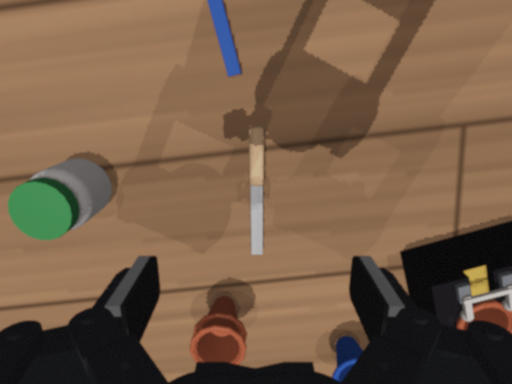

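The wrist view shows the wooden widger at (257,128)-(257,254), the jar at (60,195) and the blue look-alike at (225,35). The measured grip point is about (0.434, -0.187), heading -6.7°. I'll part-close the jaws and descend in stages.

Call:
{"method": "apply_moves", "body": {
  "series": [
    {"dx": 2, "dy": 2, "dz": 40, "turn": 0, "jaw": 0.62},
    {"dx": 2, "dy": 2, "dz": 80, "turn": 0, "jaw": 0.62},
    {"dx": 2, "dy": 2, "dz": 120, "turn": 0, "jaw": 0.62},
    {"dx": 2, "dy": 2, "dz": 160, "turn": 0, "jaw": 0.62},
    {"dx": 2, "dy": 2, "dz": 190, "turn": 0, "jaw": 0.62}
  ]
}}

```text
time: 3.33
tool_pos: [0.432, -0.18, 0.0573]
tool_rot: [-0.001, 0.058, 0.998, 0.001]
contact_force: [-0.6, 0.4, -0.1]
gripper_width: 0.382
grasp_force: 0.0
```

Call:
{"method": "apply_moves", "body": {
  "series": [
    {"dx": 0, "dy": 0, "dz": 10, "turn": 0, "jaw": 0.62},
    {"dx": 0, "dy": 0, "dz": 18, "turn": 0, "jaw": 0.62},
    {"dx": 0, "dy": 0, "dz": 27, "turn": 0, "jaw": 0.62},
    {"dx": 0, "dy": 0, "dz": 33, "turn": 0, "jaw": 0.62},
    {"dx": 0, "dy": 0, "dz": 33, "turn": 0, "jaw": 0.62}
  ]
}}

```text
time: 3.75
tool_pos: [0.434, -0.1826, 0.0278]
tool_rot: [0.0, 0.058, 0.998, -0.0]
contact_force: [-0.4, -0.4, -1.0]
gripper_width: 0.38
grasp_force: 0.0
```

Run:
```python
from wl import *
s,p,X,Y=pose();print(p.round(4),X.round(3),Y.round(3),s["contact_force"].round(1),s["gripper_width"])
f=grab_frame("wrist");cv2.imwrite("pics/w3.png",f["pixels"][:,:,::-1]);locate(f)
```

```text
[ 0.434  -0.1826  0.0278] [-0.993  0.116] [0.116 0.993] [-0.4 -0.4 -1. ] 0.380335391220334
0.68 [224. 187. 264. 368.] [151. 125.  99.] c [ 448. -190.] [ 17. 101.] head -6.44 ends [ 0.398  -0.1845] [ 0.4983 -0.1959]
0.58 [147.   0. 202.  67.] [ 71.5 114.  195. ] c [ 333. -202.] [26. 14.] head 12.48 ends [ 0.3205 -0.2051] [ 0.3462 -0.1994]
```

View pics/w3.png

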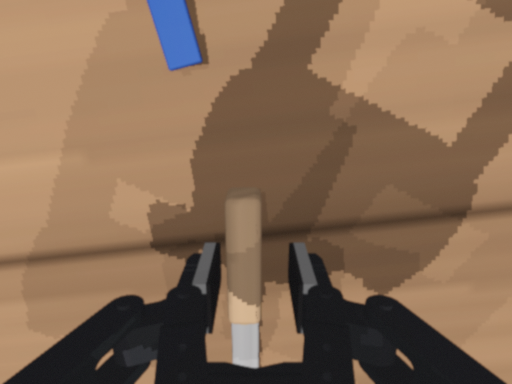

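The handle at (243,260) lies between the fingers, about 5 mm off-centre toward the tool's -y. I'll centre it, go down 5 mm and close.

Call:
{"method": "apply_moves", "body": {
  "series": [
    {"dx": 0, "dy": -5, "dz": 2, "turn": 0, "jaw": 0.62},
    {"dx": 0, "dy": -5, "dz": 5, "turn": 0, "jaw": 0.62},
    {"dx": 0, "dy": -5, "dz": 6, "turn": 0, "jaw": 0.62},
    {"dx": 0, "dy": -5, "dz": 6, "turn": 0, "jaw": 0.62}
  ]
}}

```text
time: 4.18
tool_pos: [0.4327, -0.1875, 0.0212]
tool_rot: [-0.0, 0.059, 0.998, 0.0]
contact_force: [0.4, 0.8, 0.1]
gripper_width: 0.382
grasp_force: 0.0
```

Call:
{"method": "apply_moves", "body": {
  "series": [
    {"dx": 0, "dy": 0, "dz": 0, "turn": 0, "jaw": 0.8},
    {"dx": 0, "dy": 0, "dz": 0, "turn": 0, "jaw": 1},
    {"dx": 0, "dy": 0, "dz": 0, "turn": 0, "jaw": 1},
    {"dx": 0, "dy": 0, "dz": 0, "turn": 0, "jaw": 1},
    {"dx": 0, "dy": 0, "dz": 0, "turn": 0, "jaw": 1}
  ]
}}

```text
time: 4.6
tool_pos: [0.433, -0.1875, 0.0215]
tool_rot: [0.0, 0.058, 0.998, -0.0]
contact_force: [-0.4, 0.5, 1.3]
gripper_width: 0.171
grasp_force: 60.6
```

Call:
{"method": "apply_moves", "body": {
  "series": [
    {"dx": 0, "dy": 0, "dz": -30, "turn": 0, "jaw": 1},
    {"dx": 0, "dy": 0, "dz": -65, "turn": 0, "jaw": 1},
    {"dx": 0, "dy": 0, "dz": -100, "turn": 0, "jaw": 1},
    {"dx": 0, "dy": 0, "dz": -125, "turn": 0, "jaw": 1},
    {"dx": 0, "dy": 0, "dz": -125, "turn": 0, "jaw": 1}
  ]
}}

```text
time: 5.02
tool_pos: [0.436, -0.1893, 0.1529]
tool_rot: [0.005, 0.058, 0.998, -0.003]
contact_force: [1.5, -1.2, -0.2]
gripper_width: 0.169
grasp_force: 60.2
```

Run:
```python
from h import *
go((.430,.001),.1465,101.2)
```

```text
dx 28.1 dy 188.3 dz 6.4 turn -0.312 q6 -2.02
```

Call:
{"method": "apply_moves", "body": {
  "series": [
    {"dx": 6, "dy": 36, "dz": 0, "turn": -0.08, "jaw": 1},
    {"dx": 12, "dy": 74, "dz": 0, "turn": -0.16, "jaw": 1},
    {"dx": 18, "dy": 112, "dz": 0, "turn": -0.24, "jaw": 1},
    {"dx": 24, "dy": 150, "dz": 0, "turn": -0.312, "jaw": 1},
    {"dx": 28, "dy": 188, "dz": 0, "turn": -0.312, "jaw": 1}
  ]
}}

```text
time: 5.43
tool_pos: [0.4256, 0.0042, 0.1449]
tool_rot: [-0.001, -0.098, 0.995, 0.0]
contact_force: [1.8, 0.5, -0.8]
gripper_width: 0.174
grasp_force: 60.2
```

Call:
{"method": "apply_moves", "body": {
  "series": [
    {"dx": 0, "dy": 0, "dz": 10, "turn": 0, "jaw": 1},
    {"dx": 0, "dy": 0, "dz": 20, "turn": 0, "jaw": 1},
    {"dx": 0, "dy": 0, "dz": 20, "turn": 0, "jaw": 1}
  ]
}}

```text
time: 5.68
tool_pos: [0.4248, 0.0028, 0.1228]
tool_rot: [-0.003, -0.098, 0.995, 0.001]
contact_force: [-0.5, 0.6, -1.6]
gripper_width: 0.171
grasp_force: 60.2
```

Run:
```python
from h import *
import pickle
s,p,X,Y=pose();print(p.round(4),X.round(3),Y.round(3),s["contact_force"].round(1))
fs={n:grab_frame(n) for n in("wrist","top","scene")};pickle.dump(fs,open("f1.pkl","wb"))
I=lambda n,r,c,s:cv2.resize(fs[n]["pixels"][r[0]:r[1],c[0]:c[1],::-1],s,interpolation=cv2.INTER_CUBIC)
a=I("wrist",(0,384),(0,512),(400,300));b=I("top",(100,220),(140,300),(400,300));c=I("scene",(160,280),(190,350),(400,300))
cv2.imwrite("pics/m1.png",np.vstack([np.hstack([a,b]),np.hstack([c,c*0])]))
```

```text
[0.4248 0.0028 0.1228] [-0.981 -0.195] [-0.195  0.981] [-0.5  0.6 -1.6]
```

View pics/m1.png

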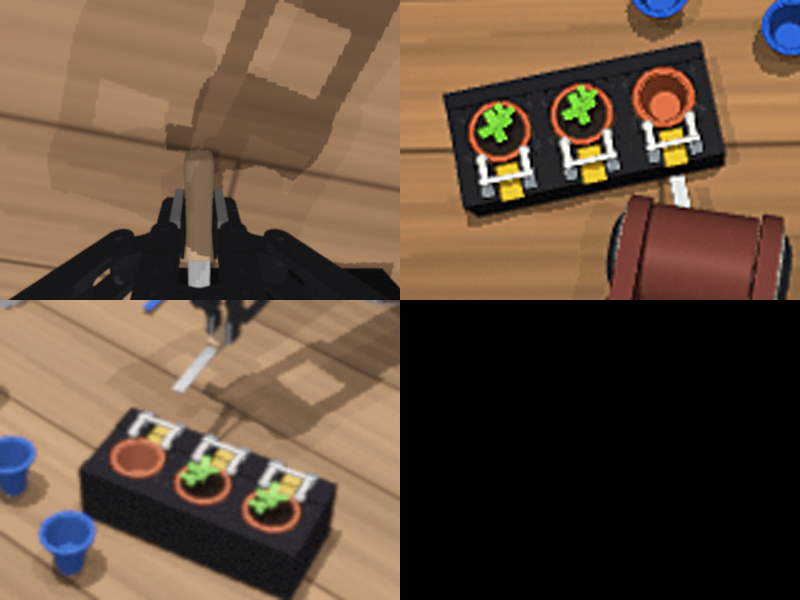

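The wrist view shows the blade straight ahead of the jaws at (200,275). The top view shows the blade at (680,190) in line with the empty pot's slot at (677,150), and the scene view agrees. Next I measure it numerically.

Run:
```python
from h import *
import pickle
fs=pickle.load(open("f1.pkl","rb"))
for n in("top","scene"):
    f=fs[n];h=cv2.cvtColor(f["pixels"],cv2.COLOR_RGB2HSV)
    box=(slice(100,220),slice(140,300)) if n=="top" else (slice(160,290),slice(190,350))
    def blobs(lo,hi,z,amin):
        m=np.zeros(h.shape[:2],np.uint8);m[box]=cv2.inRange(h,lo,hi)[box]
        m=cv2.morphologyEx(m,cv2.MORPH_CLOSE,np.ones((5,5)) if z<.075 else np.ones((1,1)))
        cs,_=cv2.findContours(m,cv2.RETR_EXTERNAL,cv2.CHAIN_APPROX_NONE)
        for c in cs:
            if cv2.contourArea(c)<amin: continue
            c=c[:,0];P=(plane(f,c,z)*1000).astype(np.float32)
            yield c,P
    print(n)
    for c,P in blobs((22,180,140),(32,255,255),.0685,15):
        r=cv2.minAreaRect(P);print(" yellow",c.mean(0).round(),np.round(r[0],1),np.round(r[1],1),round(r[2],1))
    for c,P in blobs((3,150,70),(14,255,255),.08,60):
        (x,y),r=cv2.minEnclosingCircle(P);print(" rim",c.mean(0).round(),round(x,1),round(y,1),round(r,1))
    for c,P in blobs((0,0,185),(180,40,255),.111,8):
        print(" white",c.mean(0).round(),[np.round(v,1).tolist() for v in cv2.minAreaRect(P)[:2]],P.mean(0).round(1), "farx",P[P[:,0].argmax()].round(1))
```

```text
top
 yellow [183. 172.] [550.5 198.7] [36.6 22.2] 13.2
 yellow [216. 165.] [566.9 114. ] [36.2 23.4] 10.1
 yellow [249. 158.] [582.7  31. ] [36.3 22.5] 10.2
 rim [174. 154.] 600.4 208.2 32.1
 rim [245. 138.] 633.2 40.7 32.5
 white [252. 176.] [[528.5, 23.7], [30.3, 12.7]] [529.   23.8] farx [542.2  32.5]
 white [182. 168.] [[558.1, 196.1], [28.1, 50.2]] [553.8 195.3] farx [575.1 179.7]
 white [215. 161.] [[574.3, 114.5], [28.2, 48.8]] [569.9 113.3] farx [591.1  98.4]
 white [248. 154.] [[590.0, 31.9], [28.2, 51.1]] [585.3  31.5] farx [607.1  14.4]
scene
 rim [245. 223.] 633.6 40.5 24.7
 white [305. 231.] [[579.2, 209.8], [37.0, 50.8]] [573.6 209.2] farx [600.7 191.3]
 white [278. 220.] [[594.3, 129.2], [36.6, 50.2]] [590.  127.7] farx [616.1 112.9]
 white [252. 210.] [[610.4, 47.2], [36.6, 50.1]] [605.9  45.8] farx [632.3  30.7]
 white [267. 188.] [[498.9, 15.3], [84.5, 15.0]] [500.9  15.6] farx [541.4  18.2]
```

Call:
{"method": "apply_moves", "body": {
  "series": [
    {"dx": -20, "dy": -3, "dz": 0, "turn": 0, "jaw": 1},
    {"dx": -40, "dy": -3, "dz": 0, "turn": 0, "jaw": 1},
    {"dx": -52, "dy": -3, "dz": 0, "turn": 0, "jaw": 1},
    {"dx": -52, "dy": -3, "dz": 0, "turn": 0, "jaw": 1}
  ]
}}

```text
time: 6.17
tool_pos: [0.4809, 0.0084, 0.1272]
tool_rot: [0.001, -0.096, 0.995, -0.0]
contact_force: [-1.4, 0.3, -1.0]
gripper_width: 0.173
grasp_force: 60.2
```

Run:
```python
from h import *
import pickle
s,p,X,Y=pose();print(p.round(4),X.round(3),Y.round(3),s["contact_force"].round(1))
fs={n:grab_frame(n) for n in("top","scene")};pickle.dump(fs,open("f2.pkl","wb"))
# predicted blade outline vs image
u,v=-X,Y
for n in fs:
    q=[proj(fs[n],np.r_[p[:2]+u*a+v*b,p[2]-.0115])[0].round(1) for a,b in((.12,-.007),(.12,.007),(.06,0))];print(n,q)
I=lambda n,r,c,s:cv2.resize(fs[n]["pixels"][r[0]:r[1],c[0]:c[1],::-1],s,interpolation=cv2.INTER_CUBIC)
b=I("top",(130,190),(220,280),(600,600));c=I("scene",(180,240),(220,300),(800,600))
cv2.imwrite("pics/m2.png",np.hstack([cv2.resize(b,(340,340)),cv2.resize(c,(453,340))]))
```

```text
[0.4809 0.0084 0.1272] [-0.981 -0.192] [-0.192  0.981] [-1.4  0.3 -1. ]
top [array([250.8, 147.4]), array([245.3, 148.6]), array([253.1, 171.5])]
scene [array([247.8, 204.9]), array([252. , 206.5]), array([259.8, 193.8])]
```

View pics/m2.png

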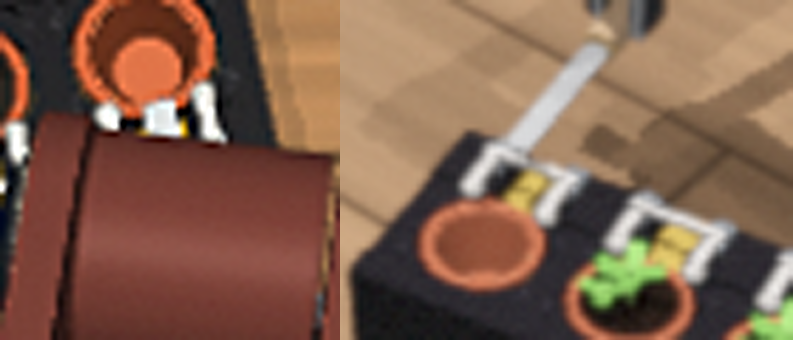

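The blade tip is over the slot, centred in the fork to within about 2 mm (top crop (162,102), scene crop (513,147)), and it matches the kinematic prediction. I'll shift +2 mm and lower until the blade touches the slot floor.

Call:
{"method": "apply_moves", "body": {
  "series": [
    {"dx": 0, "dy": 2, "dz": 10, "turn": 0, "jaw": 1},
    {"dx": 0, "dy": 2, "dz": 20, "turn": 0, "jaw": 1},
    {"dx": 0, "dy": 2, "dz": 30, "turn": 0, "jaw": 1},
    {"dx": 0, "dy": 2, "dz": 38, "turn": 0, "jaw": 1},
    {"dx": 0, "dy": 2, "dz": 38, "turn": 0, "jaw": 1}
  ]
}}

```text
time: 6.68
tool_pos: [0.4759, 0.0119, 0.0852]
tool_rot: [-0.003, -0.097, 0.995, 0.001]
contact_force: [-0.5, -0.5, -0.7]
gripper_width: 0.17
grasp_force: 60.2
```

Call:
{"method": "apply_moves", "body": {
  "series": [
    {"dx": 0, "dy": 0, "dz": 1, "turn": 0, "jaw": 1},
    {"dx": 0, "dy": 0, "dz": 2, "turn": 0, "jaw": 1},
    {"dx": 0, "dy": 0, "dz": 2, "turn": 0, "jaw": 1}
  ]
}}

```text
time: 6.93
tool_pos: [0.4785, 0.0116, 0.0866]
tool_rot: [0.0, -0.097, 0.995, -0.0]
contact_force: [0.4, -0.9, -1.1]
gripper_width: 0.169
grasp_force: 60.2
```

Call:
{"method": "apply_moves", "body": {
  "series": [
    {"dx": 0, "dy": 0, "dz": 1, "turn": 0, "jaw": 1},
    {"dx": 0, "dy": 0, "dz": 2, "turn": 0, "jaw": 1},
    {"dx": 0, "dy": 0, "dz": 2, "turn": 0, "jaw": 1}
  ]
}}

```text
time: 7.18
tool_pos: [0.4783, 0.0117, 0.0844]
tool_rot: [0.0, -0.097, 0.995, -0.0]
contact_force: [-0.1, 0.2, -0.7]
gripper_width: 0.171
grasp_force: 60.2
```

Call:
{"method": "apply_moves", "body": {
  "series": [
    {"dx": 0, "dy": 0, "dz": 0.5, "turn": 0, "jaw": 1},
    {"dx": 0, "dy": 0, "dz": 1, "turn": 0, "jaw": 1},
    {"dx": 0, "dy": 0, "dz": 1.5, "turn": 0, "jaw": 1},
    {"dx": 0, "dy": 0, "dz": 1.5, "turn": 0, "jaw": 1}
  ]
}}

```text
time: 7.52
tool_pos: [0.4781, 0.0116, 0.0827]
tool_rot: [-0.0, -0.097, 0.995, 0.0]
contact_force: [-0.8, 0.5, -1.0]
gripper_width: 0.169
grasp_force: 60.2
```

Call:
{"method": "apply_moves", "body": {
  "series": [
    {"dx": 0, "dy": 0, "dz": 0.5, "turn": 0, "jaw": 1},
    {"dx": 0, "dy": 0, "dz": 1, "turn": 0, "jaw": 1},
    {"dx": 0, "dy": 0, "dz": 1, "turn": 0, "jaw": 1}
  ]
}}

```text
time: 7.77
tool_pos: [0.4781, 0.0116, 0.0817]
tool_rot: [-0.0, -0.097, 0.995, 0.0]
contact_force: [-0.4, 0.2, -0.5]
gripper_width: 0.167
grasp_force: 60.2
```

Call:
{"method": "apply_moves", "body": {
  "series": [
    {"dx": 0, "dy": 0, "dz": 0.5, "turn": 0, "jaw": 1},
    {"dx": 0, "dy": 0, "dz": 1, "turn": 0, "jaw": 1},
    {"dx": 0, "dy": 0, "dz": 1, "turn": 0, "jaw": 1}
  ]
}}

```text
time: 8.02
tool_pos: [0.4783, 0.0116, 0.081]
tool_rot: [0.0, -0.097, 0.995, -0.0]
contact_force: [-1.7, -0.3, 2.2]
gripper_width: 0.171
grasp_force: 60.6
```

Contact at z≈0.081, as predicted. I'll raise 0.8 mm and slide in.

Call:
{"method": "apply_moves", "body": {
  "series": [
    {"dx": 0, "dy": -1, "dz": -0.8, "turn": 0, "jaw": 1},
    {"dx": -3, "dy": -1, "dz": -0.8, "turn": 0, "jaw": 1},
    {"dx": -6, "dy": -1, "dz": -0.8, "turn": 0, "jaw": 1},
    {"dx": -9, "dy": -1, "dz": -0.8, "turn": 0, "jaw": 1},
    {"dx": -9, "dy": -1, "dz": -0.8, "turn": 0, "jaw": 1}
  ]
}}

```text
time: 8.43
tool_pos: [0.4879, 0.0124, 0.0817]
tool_rot: [0.0, -0.098, 0.995, -0.0]
contact_force: [-0.0, -0.5, -0.5]
gripper_width: 0.169
grasp_force: 60.2
```

Call:
{"method": "apply_moves", "body": {
  "series": [
    {"dx": -1, "dy": 0, "dz": 0, "turn": 0, "jaw": 1},
    {"dx": -2, "dy": 0, "dz": 0, "turn": 0, "jaw": 1},
    {"dx": -2, "dy": 0, "dz": 0, "turn": 0, "jaw": 1}
  ]
}}

```text
time: 8.68
tool_pos: [0.4893, 0.0128, 0.0816]
tool_rot: [0.0, -0.097, 0.995, 0.0]
contact_force: [-0.7, -0.4, -0.4]
gripper_width: 0.172
grasp_force: 60.2
```

Call:
{"method": "apply_moves", "body": {
  "series": [
    {"dx": -1, "dy": 0, "dz": 0, "turn": 0, "jaw": 1},
    {"dx": -1, "dy": 0, "dz": 0, "turn": 0, "jaw": 1}
  ]
}}

```text
time: 8.85
tool_pos: [0.4902, 0.013, 0.0816]
tool_rot: [-0.0, -0.097, 0.995, 0.0]
contact_force: [1.4, 0.5, -0.7]
gripper_width: 0.168
grasp_force: 60.2
```

Inserted: the tip is about 26 mm from the pot's axis, 6 mm under the rim. Now I lever.

Call:
{"method": "apply_moves", "body": {
  "series": [
    {"dx": 0, "dy": 0, "dz": 1, "turn": 0, "jaw": 1},
    {"dx": 0, "dy": 0, "dz": 3, "turn": 0, "jaw": 1},
    {"dx": 0, "dy": 0, "dz": 5, "turn": 0, "jaw": 1},
    {"dx": 0, "dy": 0, "dz": 6, "turn": 0, "jaw": 1},
    {"dx": 0, "dy": 0, "dz": 6, "turn": 0, "jaw": 1}
  ]
}}

```text
time: 9.27
tool_pos: [0.4907, 0.0129, 0.0767]
tool_rot: [0.001, -0.098, 0.995, -0.0]
contact_force: [-3.9, 0.5, 6.2]
gripper_width: 0.17
grasp_force: 61.4
```

Call:
{"method": "apply_moves", "body": {
  "series": [
    {"dx": 0, "dy": 0, "dz": 2, "turn": 0, "jaw": 1},
    {"dx": 0, "dy": 0, "dz": 4, "turn": 0, "jaw": 1},
    {"dx": -0.5, "dy": 0, "dz": 6, "turn": 0, "jaw": 1},
    {"dx": -0.5, "dy": 0, "dz": 6, "turn": 0, "jaw": 1}
  ]
}}

```text
time: 9.6
tool_pos: [0.4907, 0.0129, 0.0706]
tool_rot: [-0.0, -0.098, 0.995, -0.0]
contact_force: [-6.6, -1.3, 8.6]
gripper_width: 0.167
grasp_force: 62.2
```

Call:
{"method": "apply_moves", "body": {
  "series": [
    {"dx": 0, "dy": 0, "dz": 2, "turn": 0, "jaw": 1},
    {"dx": -0.5, "dy": 0, "dz": 4, "turn": 0, "jaw": 1},
    {"dx": -1, "dy": 0, "dz": 6, "turn": 0, "jaw": 1},
    {"dx": -1, "dy": 0, "dz": 6, "turn": 0, "jaw": 1}
  ]
}}

```text
time: 9.93
tool_pos: [0.4912, 0.013, 0.0643]
tool_rot: [-0.001, -0.098, 0.995, -0.0]
contact_force: [-7.2, -0.7, 6.9]
gripper_width: 0.172
grasp_force: 62.9
```

Run:
```python
from h import *
import pickle
fs={n:grab_frame(n) for n in("top","scene")}
I=lambda n,r,c,s:cv2.resize(fs[n]["pixels"][r[0]:r[1],c[0]:c[1],::-1],s,interpolation=cv2.INTER_CUBIC)
b=I("top",(130,190),(220,280),(600,600));c=I("scene",(170,240),(210,304),(800,600))
cv2.imwrite("pics/m3.png",np.hstack([cv2.resize(b,(340,340)),cv2.resize(c,(453,340))]))
```

```text
(no output)
```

View pics/m3.png

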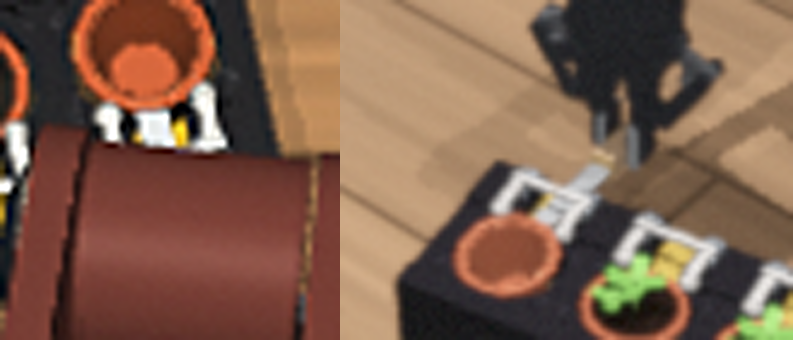

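The top crop shows the rim's front at (145,105) rising and clearing the fork, and the scene crop shows the blade tip under the rim at (545,210). It hasn't clearly snapped yet, so I continue.

Call:
{"method": "apply_moves", "body": {
  "series": [
    {"dx": -0.5, "dy": 0, "dz": 1, "turn": 0, "jaw": 1},
    {"dx": -0.5, "dy": 0, "dz": 2, "turn": 0, "jaw": 1},
    {"dx": -0.5, "dy": 0, "dz": 2, "turn": 0, "jaw": 1}
  ]
}}

```text
time: 10.28
tool_pos: [0.4919, 0.013, 0.0624]
tool_rot: [-0.001, -0.098, 0.995, -0.0]
contact_force: [-7.1, -1.5, 7.6]
gripper_width: 0.165
grasp_force: 63.3
```

Call:
{"method": "apply_moves", "body": {
  "series": [
    {"dx": -0.5, "dy": 0, "dz": 1, "turn": 0, "jaw": 1},
    {"dx": -0.5, "dy": 0, "dz": 2, "turn": 0, "jaw": 1},
    {"dx": -0.5, "dy": 0, "dz": 2, "turn": 0, "jaw": 1}
  ]
}}

```text
time: 10.53
tool_pos: [0.4929, 0.0133, 0.0605]
tool_rot: [0.0, -0.097, 0.995, -0.0]
contact_force: [-5.9, -0.9, 7.5]
gripper_width: 0.168
grasp_force: 63.3
```

```bash
cat > rim.py <<'E'
from h import *
def rims(n="top",z=.08):
    f=grab_frame(n);m=terra(f)
    for c in cv2.findContours(m,cv2.RETR_EXTERNAL,cv2.CHAIN_APPROX_NONE)[0]:
        if cv2.contourArea(c)>150:
            c=c[:,0];P=(plane(f,c,z)*1000).astype(np.float32)
            if P[:,0].min()<480 or len(P)<5: continue
            (x,y),r=cv2.minEnclosingCircle(P);print(n,"rim",c.mean(0).round(),round(x,1),round(y,1),round(r,1),"px",c.min(0),c.max(0))
if __name__=="__main__": rims();rims("scene")
E
python3 rim.py
```

```text
top rim [360. 139.] 624.0 -250.4 35.1 px [347 126] [373 152]
top rim [244. 137.] 635.1 41.5 32.3 px [232 126] [257 148]
```

Call:
{"method": "apply_moves", "body": {
  "series": [
    {"dx": -0.5, "dy": 0, "dz": 1, "turn": 0, "jaw": 1},
    {"dx": -0.5, "dy": 0, "dz": 2, "turn": 0, "jaw": 1},
    {"dx": -0.5, "dy": 0, "dz": 2, "turn": 0, "jaw": 1}
  ]
}}

```text
time: 10.88
tool_pos: [0.4934, 0.0134, 0.0585]
tool_rot: [0.0, -0.097, 0.995, -0.0]
contact_force: [-5.2, -0.2, 6.7]
gripper_width: 0.169
grasp_force: 63.5
```

Call:
{"method": "apply_moves", "body": {
  "series": [
    {"dx": -0.5, "dy": 0, "dz": 1, "turn": 0, "jaw": 1},
    {"dx": -0.5, "dy": 0, "dz": 2, "turn": 0, "jaw": 1},
    {"dx": -0.5, "dy": 0, "dz": 2, "turn": 0, "jaw": 1}
  ]
}}

```text
time: 11.13
tool_pos: [0.4939, 0.0134, 0.0565]
tool_rot: [0.0, -0.097, 0.995, -0.0]
contact_force: [-5.9, -0.2, 6.2]
gripper_width: 0.171
grasp_force: 63.6
```

```bash
sed -i 's/>150/>60/' rim.py; python3 rim.py
```

```text
top rim [174. 154.] 600.4 208.2 32.1 px [167 140] [186 164]
top rim [360. 139.] 624.8 -250.7 34.4 px [347 126] [373 152]
top rim [244. 137.] 635.1 41.5 32.3 px [232 126] [257 148]
scene rim [245. 221.] 629.7 31.6 28.9 px [237 214] [252 227]
scene rim [178. 191.] 668.9 -207.2 41.7 px [170 185] [186 201]
scene rim [177. 181.] 630.0 -251.3 23.5 px [170 177] [184 185]
```

Call:
{"method": "apply_moves", "body": {
  "series": [
    {"dx": 1, "dy": 0, "dz": -4, "turn": 0, "jaw": 1},
    {"dx": 1, "dy": 0, "dz": -8, "turn": 0, "jaw": 1},
    {"dx": 1, "dy": 0, "dz": -12, "turn": 0, "jaw": 1},
    {"dx": 1, "dy": 0, "dz": -14, "turn": 0, "jaw": 1},
    {"dx": 1, "dy": 0, "dz": -14, "turn": 0, "jaw": 1}
  ]
}}

```text
time: 11.65
tool_pos: [0.4929, 0.0135, 0.0701]
tool_rot: [0.0, -0.097, 0.995, -0.0]
contact_force: [-0.5, 0.8, -2.3]
gripper_width: 0.173
grasp_force: 62.3
```

```bash
python3 rim.py
```

```text
top rim [174. 154.] 600.4 208.2 32.1 px [167 140] [186 164]
top rim [245. 138.] 631.4 40.9 33.2 px [232 127] [257 150]
top rim [360. 139.] 625.3 -249.6 34.5 px [347 126] [373 152]
scene rim [244. 219.] 623.5 28.2 28.6 px [236 212] [253 225]
scene rim [178. 191.] 668.1 -208.0 40.8 px [170 185] [186 200]
scene rim [177. 181.] 630.7 -251.6 24.5 px [169 176] [184 185]
```

Raising the grip lifts the tilted blade and the pot with it. I'll go back down and withdraw horizontally instead.

Call:
{"method": "apply_moves", "body": {
  "series": [
    {"dx": 0, "dy": 0, "dz": 4, "turn": 0, "jaw": 1},
    {"dx": 0, "dy": 0, "dz": 8, "turn": 0, "jaw": 1},
    {"dx": 0, "dy": 0, "dz": 11, "turn": 0, "jaw": 1},
    {"dx": 0, "dy": 0, "dz": 11, "turn": 0, "jaw": 1}
  ]
}}

```text
time: 12.08
tool_pos: [0.492, 0.0135, 0.0576]
tool_rot: [-0.001, -0.097, 0.995, 0.0]
contact_force: [-0.9, -0.2, -0.3]
gripper_width: 0.169
grasp_force: 62.5
```

```bash
python3 rim.py
python3 - <<'E'
from h import *
import pickle
fs={n:grab_frame(n) for n in("top","scene")}; pickle.dump(fs,open("f3.pkl","wb"))
f=fs["scene"];s,p,X,Y=pose()
h=cv2.cvtColor(f["pixels"],cv2.COLOR_RGB2HSV)
# fork/blade geometry: predicted blade line for tilt candidates, report which pixels are bright
for th in (0,.1,.2,.25,.3,.35):
    q=[]
    for a in (.04,.06,.08,.1,.118):
        uv=proj(f,np.r_[p[:2]-X*a*np.cos(th),p[2]-.0115+a*np.sin(th)])[0].round().astype(int);q.append(h[uv[1],uv[0]].tolist()[1:])
    print(th,q)
E
```

```text
top rim [174. 154.] 600.4 208.2 32.1 px [167 140] [186 164]
top rim [360. 139.] 625.0 -249.5 34.8 px [347 126] [373 152]
top rim [244. 137.] 635.1 41.4 32.4 px [232 126] [257 148]
scene rim [245. 220.] 626.3 32.4 30.9 px [237 213] [252 227]
scene rim [178. 187.] 654.4 -219.5 59.9 px [170 177] [186 201]
0 [[7, 139], [7, 218], [15, 227], [153, 148], [144, 184]]
0.1 [[0, 182], [8, 226], [8, 213], [149, 152], [154, 124]]
0.2 [[1, 186], [5, 218], [1, 178], [128, 205], [154, 126]]
0.25 [[1, 186], [0, 197], [3, 200], [61, 188], [157, 133]]
0.3 [[3, 181], [0, 197], [1, 191], [2, 206], [151, 164]]
0.35 [[3, 181], [1, 195], [5, 194], [6, 184], [119, 208]]
```

Call:
{"method": "apply_moves", "body": {
  "series": [
    {"dx": 4, "dy": 0, "dz": 0, "turn": 0, "jaw": 1},
    {"dx": 8, "dy": 0, "dz": 0, "turn": 0, "jaw": 1},
    {"dx": 12, "dy": 0, "dz": 0, "turn": 0, "jaw": 1},
    {"dx": 16, "dy": 0, "dz": 0, "turn": 0, "jaw": 1},
    {"dx": 20, "dy": 0, "dz": 0, "turn": 0, "jaw": 1}
  ]
}}

```text
time: 12.7
tool_pos: [0.4724, 0.0095, 0.0586]
tool_rot: [0.0, -0.097, 0.995, -0.0]
contact_force: [-0.3, -0.6, -0.5]
gripper_width: 0.171
grasp_force: 62.4
```

```bash
python3 rim.py
```

```text
top rim [174. 154.] 600.4 208.2 32.1 px [167 140] [186 164]
top rim [360. 139.] 624.4 -250.7 34.6 px [347 126] [373 152]
top rim [245. 138.] 635.1 41.4 32.4 px [232 126] [257 149]
scene rim [244. 221.] 628.8 32.7 28.4 px [237 214] [252 227]
scene rim [178. 191.] 667.1 -209.0 39.6 px [170 185] [185 200]
scene rim [177. 181.] 629.9 -250.8 23.5 px [170 177] [184 185]
```

The pot stays up with the blade withdrawn, so the clip holds it. Now I back out fully and lay the widger down.

Call:
{"method": "apply_moves", "body": {
  "series": [
    {"dx": 15, "dy": 0, "dz": 0, "turn": 0, "jaw": 1},
    {"dx": 35, "dy": 0, "dz": 0, "turn": 0, "jaw": 1},
    {"dx": 50, "dy": 0, "dz": -10, "turn": 0, "jaw": 1},
    {"dx": 50, "dy": -30, "dz": -20, "turn": 0, "jaw": 1},
    {"dx": 50, "dy": -65, "dz": -20, "turn": 0, "jaw": 1}
  ]
}}

```text
time: 13.22
tool_pos: [0.4368, -0.0636, 0.0801]
tool_rot: [0.002, -0.099, 0.995, -0.0]
contact_force: [1.9, -0.5, -0.4]
gripper_width: 0.168
grasp_force: 62.5
```

Call:
{"method": "apply_moves", "body": {
  "series": [
    {"dx": 0, "dy": -30, "dz": 0, "turn": 0, "jaw": 1},
    {"dx": 0, "dy": -58, "dz": 0, "turn": 0, "jaw": 1},
    {"dx": 0, "dy": -58, "dz": 15, "turn": 0, "jaw": 1},
    {"dx": 0, "dy": -58, "dz": 35, "turn": 0, "jaw": 1},
    {"dx": 0, "dy": -58, "dz": 43, "turn": 0, "jaw": 1}
  ]
}}

```text
time: 13.63
tool_pos: [0.4466, -0.1209, 0.0337]
tool_rot: [-0.001, -0.097, 0.995, 0.001]
contact_force: [-0.3, 0.4, -1.0]
gripper_width: 0.172
grasp_force: 62.4
```

```bash
python3 -c "
from h import *
s,p,X,Y=pose();print(p.round(4),s['contact_force'].round(1))"; python3 rim.py|grep '24[45]'
```

```text
[ 0.4466 -0.1209  0.0337] [-0.3  0.4 -1. ]
top rim [244. 137.] 635.1 41.4 32.4 px [232 126] [257 148]
scene rim [244. 220.] 626.3 32.4 30.9 px [237 213] [252 227]
```

Call:
{"method": "apply_moves", "body": {
  "series": [
    {"dx": 0, "dy": 0, "dz": 2, "turn": 0, "jaw": 1},
    {"dx": 0, "dy": 0, "dz": 4, "turn": 0, "jaw": 1},
    {"dx": 0, "dy": 0, "dz": 6, "turn": 0, "jaw": 1},
    {"dx": 0, "dy": 0, "dz": 6, "turn": 0, "jaw": 1}
  ]
}}

```text
time: 14.07
tool_pos: [0.4481, -0.1207, 0.03]
tool_rot: [0.0, -0.098, 0.995, -0.0]
contact_force: [-0.0, -0.3, -0.3]
gripper_width: 0.171
grasp_force: 62.4
```

Call:
{"method": "apply_moves", "body": {
  "series": [
    {"dx": 0, "dy": 0, "dz": 2, "turn": 0, "jaw": 1},
    {"dx": 0, "dy": 0, "dz": 4, "turn": 0, "jaw": 1},
    {"dx": 0, "dy": 0, "dz": 5, "turn": 0, "jaw": 1},
    {"dx": 0, "dy": 0, "dz": 5, "turn": 0, "jaw": 1}
  ]
}}

```text
time: 14.4
tool_pos: [0.4495, -0.1209, 0.0281]
tool_rot: [0.001, -0.097, 0.995, 0.0]
contact_force: [-5.6, 4.7, 18.4]
gripper_width: 0.17
grasp_force: 65.6
```

Call:
{"method": "apply_moves", "body": {
  "series": [
    {"dx": 0, "dy": 0, "dz": 2, "turn": 0, "jaw": 1},
    {"dx": 0, "dy": 0, "dz": 2, "turn": 0, "jaw": 1},
    {"dx": 0, "dy": 0, "dz": 0, "turn": 0, "jaw": 0.75},
    {"dx": 0, "dy": 0, "dz": -2, "turn": 0, "jaw": 0.5},
    {"dx": 0, "dy": 0, "dz": -2, "turn": 0, "jaw": 0.5}
  ]
}}

```text
time: 14.82
tool_pos: [0.4483, -0.1209, 0.0272]
tool_rot: [0.001, -0.098, 0.995, -0.0]
contact_force: [-0.9, -0.3, -0.6]
gripper_width: 0.495
grasp_force: 0.0
```

Call:
{"method": "apply_moves", "body": {
  "series": [
    {"dx": 0, "dy": 0, "dz": -35, "turn": 0, "jaw": 0.3},
    {"dx": 0, "dy": 0, "dz": -75, "turn": 0, "jaw": 0.2},
    {"dx": 0, "dy": 0, "dz": -110, "turn": 0, "jaw": 0.2},
    {"dx": 40, "dy": 0, "dz": -140, "turn": 0, "jaw": 0.2},
    {"dx": 40, "dy": 0, "dz": -140, "turn": 0, "jaw": 0.2}
  ]
}}

```text
time: 15.23
tool_pos: [0.4091, -0.13, 0.1721]
tool_rot: [0.003, -0.097, 0.995, -0.003]
contact_force: [0.7, -1.4, -0.0]
gripper_width: 0.797
grasp_force: 0.0
```

```bash
python3 - <<'E'
from wl import *
s,p,X,Y=pose();print(p.round(4),s["gripper_width"])
f=grab_frame("wrist");locate(f)
g=grab_frame("scene");locate(g);h=grab_frame("top");locate(h)
E
python3 rim.py
```

```text
[ 0.4091 -0.13    0.1721] 0.7971484677487587
0.9 [247. 191. 268. 332.] [178. 169. 137.] c [ 498. -112.] [157.  16.] head 12.18 ends [ 0.4215 -0.1283] [ 0.5747 -0.0952]
0.55 [179.   0. 196.  86.] [ 57.  93. 167.] c [ 314. -204.] [62. 14.] head 7.04 ends [ 0.2833 -0.2081] [ 0.3454 -0.2004]
0.6 [227. 181. 253. 209.] [208. 191. 160.] c [ 491. -107.] [149.  25.] head 13.69 ends [ 0.4198 -0.1268] [ 0.5647 -0.0915]
0.59 [221. 203. 327. 282.] [42. 38. 42.] c [582.  98.] [195. 311.] head -83.72 ends [0.5743 0.2588] [ 0.6096 -0.0614]
0.47 [384. 231. 415. 287.] [151. 149. 148.] c [398. 432.] [235.  73.] head 15.47 ends [0.2847 0.3996] [0.5113 0.4623]
0.47 [183. 135. 203. 166.] [146. 150. 141.] c [ 412. -428.] [183.  67.] head 51.8 ends [ 0.3557 -0.5011] [ 0.4695 -0.3565]
0.46 [250. 142. 268. 164.] [ 73. 105. 180.] c [ 262. -206.] [151.  23.] head 8.06 ends [ 0.1872 -0.218 ] [ 0.337  -0.1968]
0.69 [343. 280. 355. 314.] [ 52. 109. 225.] c [ 231. -214.] [80. 16.] head 8.39 ends [ 0.1918 -0.2198] [ 0.2707 -0.2082]
0.63 [296. 168. 306. 196.] [230. 234. 235.] c [540. -99.] [66. 14.] head 10.89 ends [ 0.508  -0.1055] [ 0.5725 -0.0931]
top rim [174. 154.] 600.4 208.2 32.1 px [167 140] [186 164]
top rim [360. 139.] 625.3 -249.6 34.5 px [347 126] [373 152]
top rim [245. 138.] 635.1 41.4 32.4 px [232 126] [257 149]
scene rim [245. 221.] 628.8 32.7 28.4 px [237 214] [252 227]
scene rim [178. 187.] 654.4 -219.5 59.9 px [170 177] [186 201]
```

The widger lies flat: the wrist view measures it 154 x 16 mm, at (0.42,-0.128) to (0.575,-0.095). The pot is still held up. Now I go above the pot.

Call:
{"method": "apply_moves", "body": {
  "series": [
    {"dx": -35, "dy": 17, "dz": 0, "turn": 0, "jaw": 0.16},
    {"dx": -70, "dy": 34, "dz": 0, "turn": 0, "jaw": 0.16},
    {"dx": -105, "dy": 51, "dz": 0, "turn": 0, "jaw": 0.16},
    {"dx": -140, "dy": 68, "dz": 0, "turn": 0, "jaw": 0.16},
    {"dx": -175, "dy": 85, "dz": 0, "turn": 0, "jaw": 0.16}
  ]
}}

```text
time: 16.05
tool_pos: [0.5649, -0.0094, 0.1648]
tool_rot: [-0.001, -0.098, 0.995, 0.0]
contact_force: [-0.2, -0.7, 0.8]
gripper_width: 0.84
grasp_force: 0.0
```

Call:
{"method": "apply_moves", "body": {
  "series": [
    {"dx": -35, "dy": 17, "dz": 0, "turn": 0, "jaw": 0.16},
    {"dx": -65, "dy": 32, "dz": 0, "turn": 0, "jaw": 0.16},
    {"dx": -78, "dy": 39.5, "dz": 0, "turn": 0, "jaw": 0.16},
    {"dx": -78, "dy": 39.5, "dz": 0, "turn": 0, "jaw": 0.16},
    {"dx": -78, "dy": 39.5, "dz": 0, "turn": 0, "jaw": 0.16}
  ]
}}

```text
time: 16.47
tool_pos: [0.6324, 0.0434, 0.1646]
tool_rot: [-0.002, -0.098, 0.995, 0.0]
contact_force: [0.3, 0.5, -0.4]
gripper_width: 0.843
grasp_force: 0.0
```

Run:
```python
from h import *
s,p,X,Y=pose();print(p.round(4),s["gripper_width"])
go((.6333,.041),.115,101.2)
f=grab_frame("wrist");print("TCP px",proj(f,[p,[.6333,.041,.086]]).round())
m=terra(f)
for c in cv2.findContours(m,cv2.RETR_EXTERNAL,cv2.CHAIN_APPROX_NONE)[0]:
    if cv2.contourArea(c)>100:
        c=c[:,0];P=plane(f,c,.086)*1e3;print("terra",c.min(0),c.max(0),"v-range",((P-[633.3,41])@Y).min().round(1),((P-[633.3,41])@Y).max().round(1))
```

```text
[0.6324 0.0434 0.1646] 0.8432039578350831
dx -0.4 dy -2.5 dz 49.6 turn 0.001 q6 -1.82
TCP px [[258. 278.]
 [252. 212.]]
terra [326 180] [347 242] v-range 47.8 62.6
terra [450 179] [469 241] v-range 128.5 139.7
terra [358 163] [419 217] v-range 66.0 108.7
terra [200 160] [295 243] v-range -34.3 27.9
```

Call:
{"method": "apply_moves", "body": {
  "series": [
    {"dx": 0, "dy": -4, "dz": 15, "turn": 0, "jaw": 0.16},
    {"dx": 0, "dy": -4, "dz": 30, "turn": 0, "jaw": 0.16},
    {"dx": 0, "dy": -4, "dz": 36, "turn": 0, "jaw": 0.16},
    {"dx": 0, "dy": -4, "dz": 36, "turn": 0, "jaw": 0.16},
    {"dx": 0, "dy": -4, "dz": 36, "turn": 0, "jaw": 0.16}
  ]
}}

```text
time: 16.93
tool_pos: [0.6323, 0.0383, 0.1291]
tool_rot: [-0.001, -0.097, 0.995, 0.0]
contact_force: [0.3, -0.5, 0.3]
gripper_width: 0.841
grasp_force: 0.0
```

```bash
cat > wr.py <<'E'
from h import *
s,p,X,Y=pose();print(p.round(4),s["gripper_width"],s["contact_force"].round(1),((p[:2]*1e3-[633.3,41])@np.c_[X,Y]).round(1))
f=grab_frame("wrist")
m=terra(f)
for c in cv2.findContours(m,cv2.RETR_EXTERNAL,cv2.CHAIN_APPROX_NONE)[0]:
    if cv2.contourArea(c)>100:
        c=c[:,0];P=plane(f,c,.086)*1e3;v=(P-p[:2]*1e3)@Y;x=(P-p[:2]*1e3)@X;print("terra",c.min(0),c.max(0),"rel TCP v",v.min().round(1),v.max().round(1),"x",x.min().round(1),x.max().round(1))
cv2.imwrite("pics/w4.png",f["pixels"][:,:,::-1])
E
python3 wr.py
```

```text
[0.6323 0.0383 0.1291] 0.8408553710958603 [ 0.3 -0.5  0.3] [ 1.5 -2.4]
terra [491 201] [511 268] rel TCP v 129.5 140.1 x -20.8 19.8
terra [348 199] [372 261] rel TCP v 49.9 61.9 x -16.2 21.0
terra [388 180] [457 234] rel TCP v 68.7 109.6 x 0.5 31.5
terra [199 173] [311 270] rel TCP v -31.9 30.1 x -22.0 35.3
```

View pics/w4.png

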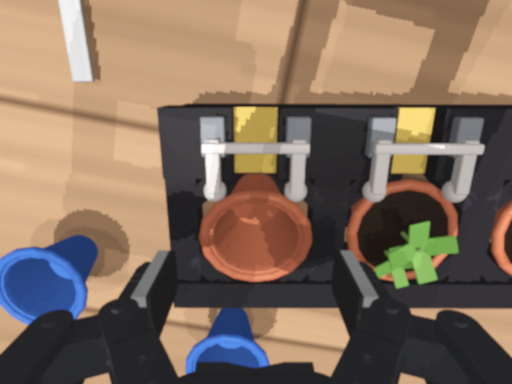

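The wrist view shows the rim at (200-311, 190-278), laterally centred between the fingers at (165,280) and (345,280). The planted rim at (348-458) is clear of the right-hand finger. The tool-x offset needs a check against the model.

Run:
```python
from h import *
from scipy.spatial.transform import Rotation as R
import cv2
s,p,X,Y=pose();f=grab_frame("wrist");u=np.r_[-X,0];v=np.r_[Y,0]
a=np.linspace(0,2*np.pi,73)
def circ(c,th):  # rim top circle r32, tipped back about v axis
    n=np.array([-np.cos(th)*u+np.array([0,0,-np.sin(th)])*-1]).ravel()
    return c+.031*(np.outer(np.cos(a),n)+np.outer(np.sin(a),v))
for nm,c,th in (("planted",np.r_[.6332,.0407,.08]+.085*v,0),("empty",np.r_[.6330,.0408,.086],.23)):
    q=proj(f,circ(c,th));print(nm,q.min(0).round(),q.max(0).round())
    q2=proj(f,circ(c+.005*u,th));print("  +5mm u",q2.min(0).round(),q2.max(0).round())
h=cv2.cvtColor(f["pixels"],cv2.COLOR_RGB2HSV);m=terra(f)
for x0,x1 in((190,320),(335,470)):
    col=np.argwhere(m[:,x0:x1]);print(col.min(0)+[0,x0],col.max(0)+[0,x0]); 
    for x in (230,256,280,380,403,425):
        if x0<x<x1: r=np.where(m[:,x])[0]; print(x,r.min(),r.max())
```

```text
planted [355. 178.] [464. 278.]
  +5mm u [354. 187.] [463. 285.]
empty [205. 186.] [317. 275.]
  +5mm u [205. 196.] [317. 282.]
[172 200] [279 311]
230 193 274
256 172 279
280 192 266
[178 347] [278 457]Traceback (most recent call last):
  File "<stdin>", line 16, in <module>
    return umr_minimum(a, axis, None, out, keepdims, initial, where)
ValueError: zero-size array to reduction operation minimum which has no identity
```

Call:
{"method": "apply_moves", "body": {
  "series": [
    {"dx": -2.5, "dy": -0.5, "dz": 12, "turn": 0, "jaw": 0.16},
    {"dx": -2.5, "dy": -0.5, "dz": 22, "turn": 0, "jaw": 0.16},
    {"dx": -2.5, "dy": -0.5, "dz": 30, "turn": 0, "jaw": 0.16},
    {"dx": -2.5, "dy": -0.5, "dz": 32, "turn": 0, "jaw": 0.16},
    {"dx": -2.5, "dy": -0.5, "dz": 32, "turn": 0, "jaw": 0.16}
  ]
}}

```text
time: 17.45
tool_pos: [0.6348, 0.0389, 0.0966]
tool_rot: [-0.002, -0.098, 0.995, 0.0]
contact_force: [0.4, 0.3, -0.1]
gripper_width: 0.839
grasp_force: 0.0
```

Call:
{"method": "apply_moves", "body": {
  "series": [
    {"dx": 0, "dy": 0, "dz": 1, "turn": 0, "jaw": 0.16},
    {"dx": 0, "dy": 0, "dz": 2, "turn": 0, "jaw": 0.16},
    {"dx": 0, "dy": 0, "dz": 3, "turn": 0, "jaw": 0.16},
    {"dx": 0, "dy": 0, "dz": 3, "turn": 0, "jaw": 0.16}
  ]
}}

```text
time: 17.78
tool_pos: [0.6361, 0.0388, 0.0958]
tool_rot: [0.0, -0.097, 0.995, -0.0]
contact_force: [0.1, -0.2, 0.2]
gripper_width: 0.839
grasp_force: 0.0
```

Call:
{"method": "apply_moves", "body": {
  "series": [
    {"dx": 0, "dy": 0, "dz": 1, "turn": 0, "jaw": 0.16},
    {"dx": 0, "dy": 0, "dz": 2, "turn": 0, "jaw": 0.16},
    {"dx": 0, "dy": 0, "dz": 2, "turn": 0, "jaw": 0.16}
  ]
}}

```text
time: 18.03
tool_pos: [0.6358, 0.0387, 0.0935]
tool_rot: [-0.0, -0.097, 0.995, 0.0]
contact_force: [-0.0, 0.6, -0.1]
gripper_width: 0.839
grasp_force: 0.0
```

Call:
{"method": "apply_moves", "body": {
  "series": [
    {"dx": 0, "dy": 0, "dz": 1, "turn": 0, "jaw": 0.16},
    {"dx": 0, "dy": 0, "dz": 2, "turn": 0, "jaw": 0.16},
    {"dx": 0, "dy": 0, "dz": 2, "turn": 0, "jaw": 0.16}
  ]
}}

```text
time: 18.28
tool_pos: [0.6357, 0.0388, 0.0913]
tool_rot: [-0.0, -0.097, 0.995, 0.0]
contact_force: [-0.4, 0.7, -0.4]
gripper_width: 0.84
grasp_force: 0.0
```

Call:
{"method": "apply_moves", "body": {
  "series": [
    {"dx": 0, "dy": 0, "dz": 1, "turn": 0, "jaw": 0.16},
    {"dx": 0, "dy": 0, "dz": 2, "turn": 0, "jaw": 0.16},
    {"dx": 0, "dy": 0, "dz": 2, "turn": 0, "jaw": 0.16}
  ]
}}

```text
time: 18.53
tool_pos: [0.6357, 0.0388, 0.0893]
tool_rot: [-0.0, -0.097, 0.995, 0.0]
contact_force: [0.5, -0.2, -0.3]
gripper_width: 0.837
grasp_force: 0.0
```

Call:
{"method": "apply_moves", "body": {
  "series": [
    {"dx": 0, "dy": 0, "dz": 1, "turn": 0, "jaw": 0.16},
    {"dx": 0, "dy": 0, "dz": 2, "turn": 0, "jaw": 0.16},
    {"dx": 0, "dy": 0, "dz": 2, "turn": 0, "jaw": 0.16}
  ]
}}

```text
time: 18.78
tool_pos: [0.6361, 0.0387, 0.0878]
tool_rot: [0.0, -0.097, 0.995, -0.0]
contact_force: [-0.7, -0.3, 0.4]
gripper_width: 0.842
grasp_force: 0.6
```

Call:
{"method": "apply_moves", "body": {
  "series": [
    {"dx": 0, "dy": 0, "dz": 0, "turn": 0, "jaw": 0.22},
    {"dx": 0, "dy": 0, "dz": 0, "turn": 0, "jaw": 0.3},
    {"dx": 0, "dy": 0, "dz": 0, "turn": 0, "jaw": 0.4},
    {"dx": 0, "dy": 0, "dz": 0, "turn": 0, "jaw": 0.4},
    {"dx": 0, "dy": 0, "dz": 0, "turn": 0, "jaw": 0.4}
  ]
}}

```text
time: 19.2
tool_pos: [0.6375, 0.0387, 0.091]
tool_rot: [0.002, -0.097, 0.995, -0.0]
contact_force: [-3.6, -0.0, 11.4]
gripper_width: 0.705
grasp_force: 63.3
```

Gripped. The tips are just touching the deck (11 N), so I lift.

Call:
{"method": "apply_moves", "body": {
  "series": [
    {"dx": 0, "dy": 0, "dz": -6, "turn": 0, "jaw": 0.4},
    {"dx": 0, "dy": 0, "dz": -12, "turn": 0, "jaw": 0.4},
    {"dx": 0, "dy": 0, "dz": -20, "turn": 0, "jaw": 0.4},
    {"dx": 0, "dy": 0, "dz": -30, "turn": 0, "jaw": 0.4},
    {"dx": 0, "dy": 0, "dz": -45, "turn": 0, "jaw": 0.4}
  ]
}}

```text
time: 19.62
tool_pos: [0.6349, 0.0388, 0.132]
tool_rot: [-0.001, -0.097, 0.995, 0.0]
contact_force: [0.2, -0.1, 0.3]
gripper_width: 0.702
grasp_force: 64.5
```

Call:
{"method": "apply_moves", "body": {
  "series": [
    {"dx": 0, "dy": 0, "dz": -25, "turn": 0, "jaw": 0.4},
    {"dx": 0, "dy": 0, "dz": -55, "turn": 0, "jaw": 0.4},
    {"dx": 0, "dy": 0, "dz": -85, "turn": 0, "jaw": 0.4},
    {"dx": 0, "dy": 0, "dz": -85, "turn": 0, "jaw": 0.4},
    {"dx": 0, "dy": 0, "dz": -85, "turn": 0, "jaw": 0.4}
  ]
}}

```text
time: 20.03
tool_pos: [0.6377, 0.0387, 0.2222]
tool_rot: [0.003, -0.097, 0.995, -0.001]
contact_force: [0.6, -0.5, -0.5]
gripper_width: 0.7
grasp_force: 64.6
```

Run:
```python
from h import *
s,p,X,Y=pose();print(p.round(4),s["gripper_width"],s["contact_force"].round(1))
for n in ("scene","top"):
    f=grab_frame(n);m=terra(f)
    print(n,"TCP",proj(f,p).round())
    for c in cv2.findContours(m,cv2.RETR_EXTERNAL,cv2.CHAIN_APPROX_NONE)[0]:
        c=c[:,0]
        if len(c)>20 and c[:,0].max()<420 and 100<c[:,1].mean()<260: print("  ",c.min(0),c.max(0))
    for t in("empty_pot","planted_pot0"): print(t,[(round(float(d["conf"]),2),list(map(int,d["extent"]))) for d in spotter.outline_of(f,t)])
    if n=="scene":
        d=[d for d in spotter.outline_of(f,"empty_pot")]
        for e in d:
            q=np.argwhere(e["region"])[:,::-1]; print("axis",q.mean(0).round(1),cv2.minAreaRect(q.astype(np.float32)),np.median(f["pixels"][e["region"]],0))
    cv2.imwrite(f"pics/l_{n}.png",f["pixels"][:,:,::-1])
```

```text
[0.6377 0.0387 0.2222] 0.7001347895488055 [ 0.6 -0.5 -0.5]
scene TCP [[242. 185.]]
   [277 228] [281 238]
   [170 185] [186 200]
   [233 179] [250 202]
   [170 177] [184 184]
empty_pot [(0.93, [182, 216, 206, 241]), (0.72, [206, 244, 228, 268]), (0.62, [230, 180, 250, 203])]
planted_pot0 [(0.7, [289, 237, 308, 253]), (0.58, [258, 220, 281, 240])]
axis [193.8 224.6] ((192.41717529296875, 224.79881286621094), (21.07692527770996, 23.923080444335938), 22.61986541748047) [ 49.  78. 145.]
axis [216.5 255.4] ((217.756103515625, 255.1951446533203), (24.050758361816406, 21.864328384399414), 51.34019088745117) [ 49.  81. 152.]
axis [242.7 189.6] ((241.39657592773438, 190.75863647460938), (25.328872680664062, 18.43609619140625), 85.2363510131836) [124.  69.  49.]
top TCP [[243. 120.]]
   [185 141] [191 157]
   [167 140] [186 164]
   [347 126] [373 152]
   [230 121] [256 127]
empty_pot [(0.84, [286, 98, 309, 123]), (0.75, [57, 189, 109, 216]), (0.66, [242, 122, 255, 130])]
planted_pot0 [(0.69, [169, 142, 192, 167]), (0.27, [293, 171, 313, 224])]
```

Run:
```python
from h import *
s,p,X,Y=pose();print(p.round(4))
u=np.r_[-X,0];v=np.r_[Y,0];a=np.linspace(0,2*np.pi,60)
f=grab_frame("scene");g=grab_frame("wrist")
for d in spotter.outline_of(f,"empty_pot"):
    print(np.round(d["extent"]))
for th in(0,.12,.23):
    ax=np.sin(th)*u+[0,0,np.cos(th)];e=np.cos(th)*u-np.array([0,0,np.sin(th)])
    o=np.r_[p[:2],p[2]-.008]
    foot=o-.057*ax+.014*(np.outer(np.cos(a),e)+np.outer(np.sin(a),v));rim=o+.032*(np.outer(np.cos(a),e)+np.outer(np.sin(a),v))
    for n,k in(("scene",f),("wrist",g)):
        q,r=proj(k,foot),proj(k,rim);print(th,n,"foot",q.min(0).round(1),q.max(0).round(1),"rim",r.min(0).round(1),r.max(0).round(1))
for k in(f,g):
    m=terra(k)
    for c in cv2.findContours(m,cv2.RETR_EXTERNAL,cv2.CHAIN_APPROX_NONE)[0]:
        c=c[:,0]
        if len(c)>20 : print("  ",c.min(0),c.max(0), "bottom at",c[c[:,1].argmax()],"top at",c[c[:,1].argmin()])
go((.47,.08),.2,101.2)
```

```text
[0.6352 0.0388 0.2159]
[231. 181. 251. 206.]
[209. 246. 229. 269.]
[181. 216. 205. 241.]
0 scene foot [238.1 201. ] [248.2 207.9] rim [230.8 181.3] [254.5 196.7]
0 wrist foot [233.7 197.6] [279.3 239.8] rim [186.5 201.1] [328.5 326.4]
0.12 scene foot [239.4 199.1] [249.4 206.7] rim [230.8 180.4] [254.5 197.6]
0.12 wrist foot [233.5 188. ] [279.6 228.9] rim [186.4 204.7] [328.7 320.6]
0.23 scene foot [240.5 197.3] [250.4 205.4] rim [230.9 179.6] [254.5 198.4]
0.23 wrist foot [233.2 179.5] [280. 219.] rim [186.2 209.1] [328.9 314.9]
   [277 228] [281 238] bottom at [278 238] top at [278 228]
   [170 185] [186 200] bottom at [178 200] top at [184 185]
   [233 181] [250 203] bottom at [244 203] top at [241 181]
   [170 177] [184 184] bottom at [172 184] top at [176 177]
   [191  22] [213  47] bottom at [201  47] top at [209  22]
   [353  13] [374  37] bottom at [359  37] top at [367  13]
   [309   1] [317  11] bottom at [310  11] top at [314   1]
   [441 218] [455 221] bottom at [451 221] top at [441 218]
   [425 202] [432 212] bottom at [431 212] top at [425 202]
   [430 197] [444 213] bottom at [443 213] top at [430 197]
   [185 180] [323 313] bottom at [263 313] top at [253 180]
   [499 167] [501 179] bottom at [500 179] top at [499 167]
   [319 161] [336 212] bottom at [331 212] top at [329 161]
   [422 159] [436 198] bottom at [423 198] top at [436 159]
   [467 153] [494 181] bottom at [493 181] top at [467 153]
   [463 146] [489 155] bottom at [489 155] top at [464 146]
   [345 146] [396 211] bottom at [380 211] top at [358 146]
dx 154.5 dy 72.6 dz 16.8 turn -0.000 q6 -1.82
```

The pot is firmly held but still tilted 0.23 rad: the wrist outline spans rows 180-313, against 179.5-315 predicted. I'll set it on free bench so it rights itself, then regrip.

Call:
{"method": "apply_moves", "body": {
  "series": [
    {"dx": 35, "dy": 16, "dz": 0, "turn": 0, "jaw": 0.4},
    {"dx": 70, "dy": 32, "dz": 0, "turn": 0, "jaw": 0.4},
    {"dx": 105, "dy": 48, "dz": 0, "turn": 0, "jaw": 0.4},
    {"dx": 140, "dy": 65, "dz": 0, "turn": 0, "jaw": 0.4},
    {"dx": 154, "dy": 73, "dz": 10, "turn": 0, "jaw": 0.4}
  ]
}}

```text
time: 20.95
tool_pos: [0.4684, 0.0813, 0.2088]
tool_rot: [0.001, -0.098, 0.995, 0.0]
contact_force: [1.2, -1.2, 0.2]
gripper_width: 0.702
grasp_force: 64.6
```

Call:
{"method": "apply_moves", "body": {
  "series": [
    {"dx": 0, "dy": 0, "dz": 35, "turn": 0, "jaw": 0.4},
    {"dx": 0, "dy": 0, "dz": 70, "turn": 0, "jaw": 0.4},
    {"dx": 0, "dy": 0, "dz": 100, "turn": 0, "jaw": 0.4},
    {"dx": 0, "dy": 0, "dz": 120, "turn": 0, "jaw": 0.4},
    {"dx": 0, "dy": 0, "dz": 120, "turn": 0, "jaw": 0.4}
  ]
}}

```text
time: 21.37
tool_pos: [0.4666, 0.0804, 0.0824]
tool_rot: [-0.005, -0.097, 0.995, 0.0]
contact_force: [-0.9, 0.4, -1.4]
gripper_width: 0.702
grasp_force: 64.7
```

Call:
{"method": "apply_moves", "body": {
  "series": [
    {"dx": 0, "dy": 0, "dz": 5, "turn": 0, "jaw": 0.4},
    {"dx": 0, "dy": 0, "dz": 8, "turn": 0, "jaw": 0.4},
    {"dx": 0, "dy": 0, "dz": 9, "turn": 0, "jaw": 0.4},
    {"dx": 0, "dy": 0, "dz": 9, "turn": 0, "jaw": 0.4}
  ]
}}

```text
time: 21.7
tool_pos: [0.4718, 0.0805, 0.08]
tool_rot: [0.001, -0.097, 0.995, -0.0]
contact_force: [-0.1, -0.0, 0.2]
gripper_width: 0.703
grasp_force: 64.7
```

Call:
{"method": "apply_moves", "body": {
  "series": [
    {"dx": 0, "dy": 0, "dz": 4, "turn": 0, "jaw": 0.4},
    {"dx": 0, "dy": 0, "dz": 8, "turn": 0, "jaw": 0.4},
    {"dx": 0, "dy": 0, "dz": 10, "turn": 0, "jaw": 0.4},
    {"dx": 0, "dy": 0, "dz": 11, "turn": 0, "jaw": 0.4},
    {"dx": 0, "dy": 0, "dz": 11, "turn": 0, "jaw": 0.4}
  ]
}}

```text
time: 22.12
tool_pos: [0.4704, 0.0805, 0.0672]
tool_rot: [-0.0, -0.097, 0.995, 0.0]
contact_force: [-0.1, 0.4, -0.6]
gripper_width: 0.702
grasp_force: 64.7
```

Call:
{"method": "apply_moves", "body": {
  "series": [
    {"dx": 0, "dy": 0, "dz": 1, "turn": 0, "jaw": 0.4},
    {"dx": 0, "dy": 0, "dz": 2, "turn": 0, "jaw": 0.4},
    {"dx": 0, "dy": 0, "dz": 2, "turn": 0, "jaw": 0.4}
  ]
}}

```text
time: 22.37
tool_pos: [0.4714, 0.0806, 0.0664]
tool_rot: [0.001, -0.097, 0.995, 0.0]
contact_force: [-0.9, 0.4, 2.6]
gripper_width: 0.703
grasp_force: 64.9
```

Call:
{"method": "apply_moves", "body": {
  "series": [
    {"dx": 0, "dy": 0, "dz": 1, "turn": 0, "jaw": 0.4},
    {"dx": 0, "dy": 0, "dz": 2, "turn": 0, "jaw": 0.4},
    {"dx": 0, "dy": 0, "dz": 2, "turn": 0, "jaw": 0.4}
  ]
}}

```text
time: 22.62
tool_pos: [0.4729, 0.0808, 0.0661]
tool_rot: [0.002, -0.097, 0.995, 0.0]
contact_force: [-1.2, 0.6, 9.7]
gripper_width: 0.699
grasp_force: 65.4
```

Contact at z≈0.0665, as predicted. I'll drag +13 mm along tool x while pressing lightly to right the pot, then release.

Call:
{"method": "apply_moves", "body": {
  "series": [
    {"dx": 4, "dy": 0, "dz": 0.5, "turn": 0, "jaw": 0.4},
    {"dx": 8, "dy": 0, "dz": 1, "turn": 0, "jaw": 0.4},
    {"dx": 13, "dy": 0, "dz": 1, "turn": 0, "jaw": 0.4},
    {"dx": 13, "dy": 0, "dz": 1, "turn": 0, "jaw": 0.4}
  ]
}}

```text
time: 22.95
tool_pos: [0.4606, 0.0785, 0.0655]
tool_rot: [0.004, -0.097, 0.995, 0.0]
contact_force: [1.6, 2.0, 8.7]
gripper_width: 0.702
grasp_force: 65.4
```

Call:
{"method": "apply_moves", "body": {
  "series": [
    {"dx": 0, "dy": 0, "dz": 0, "turn": 0, "jaw": 0.28},
    {"dx": 0, "dy": 0, "dz": 0, "turn": 0, "jaw": 0.15},
    {"dx": 0, "dy": 0, "dz": 0, "turn": 0, "jaw": 0.1},
    {"dx": 0, "dy": 0, "dz": 0, "turn": 0, "jaw": 0.1},
    {"dx": 0, "dy": 0, "dz": 0, "turn": 0, "jaw": 0.1}
  ]
}}

```text
time: 23.37
tool_pos: [0.4574, 0.0779, 0.062]
tool_rot: [-0.001, -0.097, 0.995, 0.0]
contact_force: [-0.2, 0.6, 0.0]
gripper_width: 0.9
grasp_force: 0.0
```

Call:
{"method": "apply_moves", "body": {
  "series": [
    {"dx": 0, "dy": 0, "dz": -15, "turn": 0, "jaw": 0.1},
    {"dx": 0, "dy": 0, "dz": -35, "turn": 0, "jaw": 0.1},
    {"dx": 0, "dy": 0, "dz": -50, "turn": 0, "jaw": 0.1},
    {"dx": 0, "dy": 0, "dz": -50, "turn": 0, "jaw": 0.1},
    {"dx": 0, "dy": 0, "dz": -50, "turn": 0, "jaw": 0.1}
  ]
}}

```text
time: 23.78
tool_pos: [0.4583, 0.078, 0.1129]
tool_rot: [0.001, -0.097, 0.995, -0.0]
contact_force: [0.3, -0.6, -0.3]
gripper_width: 0.895
grasp_force: 0.0
```

```bash
cat > fit.py <<'E'
from h import *
from scipy.optimize import least_squares
a=np.linspace(0,2*np.pi,90,endpoint=False)
def biggest(m,near=None):
    cs=cv2.findContours(m,cv2.RETR_EXTERNAL,cv2.CHAIN_APPROX_NONE)[0]
    return max(cs,key=cv2.contourArea)[:,0].astype(float)
def hull(f,x,y,z0,hgt):
    z=[(0,.014),(hgt-6e-3,.025),(hgt-6e-3,.032),(hgt,.032)]
    P=np.vstack([np.c_[x+r*np.cos(a),y+r*np.sin(a),np.full(90,z0+h)] for h,r in z])
    q=proj(f,P); return q
def ext(q): return np.r_[q.min(0),q.max(0)]
E
python3 - <<'E'
from fit import *
s,p,X,Y=pose();print(p.round(4),s["gripper_width"],s["contact_force"].round(1))
f=grab_frame("wrist");c=biggest(terra(f));e=ext(c);print("seen",e)
r=least_squares(lambda t:ext(hull(f,t[0],t[1],0,.06))[[0,1,2,3]]-e,p[:2],x_scale=.01);print("upright fit",r.x.round(4),r.fun.round(1))
go(r.x,.07)
E
```

```text
[0.4583 0.078  0.1129] 0.8949101821620596 [ 0.3 -0.6 -0.3]
seen [201. 167. 308. 266.]
upright fit [0.4546 0.0759] [-2.2 -2.8  2.2  3.7]
dx 3.2 dy -1.4 dz 41.8 turn 0.000 q6 -1.76
```

Call:
{"method": "apply_moves", "body": {
  "series": [
    {"dx": 3, "dy": -1.5, "dz": 15, "turn": 0, "jaw": 0.1},
    {"dx": 3, "dy": -1.5, "dz": 30, "turn": 0, "jaw": 0.1},
    {"dx": 3, "dy": -1.5, "dz": 42, "turn": 0, "jaw": 0.1},
    {"dx": 3, "dy": -1.5, "dz": 50, "turn": 0, "jaw": 0.1},
    {"dx": 3, "dy": -1.5, "dz": 50, "turn": 0, "jaw": 0.1}
  ]
}}

```text
time: 24.25
tool_pos: [0.4527, 0.0759, 0.0592]
tool_rot: [-0.003, -0.097, 0.995, 0.0]
contact_force: [-0.3, -0.2, -0.3]
gripper_width: 0.904
grasp_force: 0.0
```

Call:
{"method": "apply_moves", "body": {
  "series": [
    {"dx": 0, "dy": 0, "dz": 0, "turn": 0, "jaw": 0.2},
    {"dx": 0, "dy": 0, "dz": 0, "turn": 0, "jaw": 0.3},
    {"dx": 0, "dy": 0, "dz": 0, "turn": 0, "jaw": 0.4},
    {"dx": 0, "dy": 0, "dz": 0, "turn": 0, "jaw": 0.4},
    {"dx": 0, "dy": 0, "dz": 0, "turn": 0, "jaw": 0.4}
  ]
}}

```text
time: 24.67
tool_pos: [0.4558, 0.0759, 0.0633]
tool_rot: [0.001, -0.097, 0.995, -0.0]
contact_force: [-0.2, 1.0, 1.4]
gripper_width: 0.704
grasp_force: 64.6
```

Call:
{"method": "apply_moves", "body": {
  "series": [
    {"dx": 0, "dy": 0, "dz": -20, "turn": 0, "jaw": 0.4},
    {"dx": 0, "dy": 0, "dz": -50, "turn": 0, "jaw": 0.4},
    {"dx": 0, "dy": 0, "dz": -90, "turn": 0, "jaw": 0.4},
    {"dx": 0, "dy": 0, "dz": -130, "turn": 0, "jaw": 0.4},
    {"dx": 0, "dy": 0, "dz": -150, "turn": 0, "jaw": 0.4}
  ]
}}

```text
time: 25.08
tool_pos: [0.4572, 0.076, 0.2185]
tool_rot: [0.004, -0.097, 0.995, -0.0]
contact_force: [0.7, 0.3, -0.2]
gripper_width: 0.701
grasp_force: 64.7
```

Run:
```python
from fit import *
s,p,X,Y=pose();print(p.round(4),s["gripper_width"],s["contact_force"].round(1))
f=grab_frame("wrist");c=biggest(terra(f));e=ext(c);print("held seen",e)
o=np.r_[p[:2],p[2]-.062];print("upright pred",ext(hull(f,*o,.06)).round())
# stack from top and scene
for n in("top","scene"):
    g=grab_frame(n);m=terra(g)
    c=[k[:,0] for k in cv2.findContours(m,cv2.RETR_EXTERNAL,cv2.CHAIN_APPROX_NONE)[0] if cv2.contourArea(k)>30]
    box=(340,377,115,160) if n=="top" else (160,195,165,210)
    c=np.vstack([k for k in c if box[0]<k[:,0].mean()<box[1] and box[2]<k[:,1].mean()<box[3]]).astype(float)
    e=ext(c);r=least_squares(lambda t:ext(hull(g,t[0],t[1],0,.08))-e,[.62,-.25],x_scale=.01);print(n,e,r.x.round(4),r.fun.round(1))
    d=spotter.outline_of(g,"stack")[0];q=np.argwhere(d["region"])[:,::-1].astype(float);e=ext(q)
    r=least_squares(lambda t:ext(hull(g,t[0],t[1],0,.08))-e,[.62,-.25],x_scale=.01);print(" net",e,r.x.round(4),r.fun.round(1))
```

```text
[0.4572 0.076  0.2185] 0.7014271313042616 [ 0.7  0.3 -0.2]
held seen [186. 202. 324. 332.]
upright pred [184. 199. 332. 336.]
top [347. 126. 373. 152.] [ 0.6257 -0.2512] [ 0.1  0.4 -0.1 -0.4]
 net [347. 127. 373. 152.] [ 0.6244 -0.2511] [ 0.1 -0.1 -0.1  0.1]
scene [170. 177. 186. 200.] [ 0.6282 -0.2484] [-2.2 -2.4  2.2  2.2]
 net [169. 175. 187. 200.] [ 0.6249 -0.252 ] [-1.1 -1.3  1.1  1.2]
```

The pot is now held upright. The stack is at about (0.625,-0.251). I'll go just beyond it and refine with the wrist camera.

Call:
{"method": "apply_moves", "body": {
  "series": [
    {"dx": -15, "dy": -33, "dz": 0, "turn": 0, "jaw": 0.4},
    {"dx": -30, "dy": -66, "dz": 0, "turn": 0, "jaw": 0.4},
    {"dx": -45, "dy": -99, "dz": 0, "turn": 0, "jaw": 0.4},
    {"dx": -60, "dy": -132, "dz": 0, "turn": 0, "jaw": 0.4},
    {"dx": -75, "dy": -165, "dz": 0, "turn": 0, "jaw": 0.4}
  ]
}}

```text
time: 25.75
tool_pos: [0.5603, -0.0726, 0.2096]
tool_rot: [-0.002, -0.097, 0.995, 0.001]
contact_force: [-0.3, 0.3, -0.4]
gripper_width: 0.704
grasp_force: 64.8
```

Call:
{"method": "apply_moves", "body": {
  "series": [
    {"dx": -15, "dy": -33, "dz": 0, "turn": 0, "jaw": 0.4},
    {"dx": -30, "dy": -66, "dz": 0, "turn": 0, "jaw": 0.4},
    {"dx": -45, "dy": -99, "dz": 0, "turn": 0, "jaw": 0.4},
    {"dx": -60, "dy": -132, "dz": 0, "turn": 0, "jaw": 0.4},
    {"dx": -75, "dy": -165, "dz": 0, "turn": 0, "jaw": 0.4}
  ]
}}

```text
time: 26.17
tool_pos: [0.666, -0.2198, 0.2089]
tool_rot: [-0.002, -0.097, 0.995, 0.001]
contact_force: [0.1, -0.1, 0.0]
gripper_width: 0.705
grasp_force: 64.8
```

Call:
{"method": "apply_moves", "body": {
  "series": [
    {"dx": -15, "dy": -33, "dz": 0, "turn": 0, "jaw": 0.4},
    {"dx": -16, "dy": -35, "dz": 0, "turn": 0, "jaw": 0.4},
    {"dx": -16, "dy": -35, "dz": 0, "turn": 0, "jaw": 0.4},
    {"dx": -16, "dy": -35, "dz": 0, "turn": 0, "jaw": 0.4},
    {"dx": -16, "dy": -35, "dz": 0, "turn": 0, "jaw": 0.4}
  ]
}}

```text
time: 26.58
tool_pos: [0.688, -0.2486, 0.2112]
tool_rot: [-0.001, -0.098, 0.995, 0.001]
contact_force: [-0.5, -0.6, 0.3]
gripper_width: 0.704
grasp_force: 64.8
```

```bash
cat > st.py <<'E'
from fit import *
import sys
s,p,X,Y=pose();print(p.round(4),X.round(3),s["gripper_width"],s["contact_force"].round(1))
f=grab_frame("wrist");m=terra(f)
cs=[k[:,0].astype(float) for k in cv2.findContours(m,cv2.RETR_EXTERNAL,cv2.CHAIN_APPROX_NONE)[0] if cv2.contourArea(k)>300]
print("pred stack",ext(hull(f,.625,-.251,0,.08)).round(),"pred held",ext(hull(f,*np.r_[p[:2],p[2]-.063],.06)).round())
for c in cs: print("seen",ext(c))
for d in spotter.outline_of(f,"stack"):
    q=np.argwhere(d["region"])[:,::-1].astype(float);e=ext(q)
    r=least_squares(lambda t:(ext(hull(f,t[0],t[1],0,.08))-e),[.62,-.25],x_scale=.01);print("net",round(d["conf"],2),e,r.x.round(4),r.fun.round(1))
cv2.imwrite("pics/st.png",f["pixels"][:,:,::-1])
E
python3 st.py
```

```text
[ 0.688  -0.2486  0.2112] [-0.981 -0.195] 0.7040528275671909 [-0.5 -0.6  0.3]
pred stack [226.  62. 312. 150.] pred held [184. 199. 331. 335.]
seen [186. 202. 323. 330.]
seen [222.  70. 302. 152.]
net 0.7 [222.  70. 303. 153.] [ 0.63  -0.255] [-2.3 -2.1  2.3  2.6]
```

Call:
{"method": "apply_moves", "body": {
  "series": [
    {"dx": 30, "dy": 3, "dz": 0, "turn": 0, "jaw": 0.4},
    {"dx": 60, "dy": 7, "dz": 10, "turn": 0, "jaw": 0.4},
    {"dx": 60, "dy": 7, "dz": 30, "turn": 0, "jaw": 0.4},
    {"dx": 60, "dy": 7, "dz": 45, "turn": 0, "jaw": 0.4},
    {"dx": 60, "dy": 7, "dz": 45, "turn": 0, "jaw": 0.4}
  ]
}}

```text
time: 27.1
tool_pos: [0.6265, -0.2529, 0.1635]
tool_rot: [-0.003, -0.098, 0.995, 0.002]
contact_force: [-0.8, 0.8, -0.8]
gripper_width: 0.701
grasp_force: 64.8
```

Run:
```python
from fit import *
s,p,X,Y=pose();print(p.round(4),s["contact_force"].round(1))
for n in("scene","top"):
    f=grab_frame(n);m=terra(f)
    print(n,"pred held",ext(hull(f,*np.r_[p[:2],p[2]-.063],.06)).round(1),"pred stack",ext(hull(f,.6275,-.253,0,.08)).round(1))
    for k in cv2.findContours(m,cv2.RETR_EXTERNAL,cv2.CHAIN_APPROX_NONE)[0]:
        k=k[:,0].astype(float);mu=k.mean(0)
        if len(k)>8 and ((n=="scene" and mu[0]<210 and 120<mu[1]<210) or (n=="top" and 330<mu[0]<390 and 90<mu[1]<170)): print("  seen",ext(k))
```

```text
[ 0.6265 -0.2529  0.1635] [-0.8  0.8 -0.8]
scene pred held [163.7 153.8 184.9 177.8] pred stack [167.1 173.9 187.3 201.5]
  seen [166. 156. 186. 200.]
top pred held [353.6 116.5 381.3 143.4] pred stack [347.8 125.7 373.6 150.8]
  seen [359. 135. 366. 136.]
  seen [385. 119. 390. 119.]
```

Call:
{"method": "apply_moves", "body": {
  "series": [
    {"dx": 0, "dy": 0, "dz": 6, "turn": 0, "jaw": 0.4},
    {"dx": 0, "dy": 0, "dz": 12, "turn": 0, "jaw": 0.4},
    {"dx": 0, "dy": 0, "dz": 18, "turn": 0, "jaw": 0.4},
    {"dx": 0, "dy": 0, "dz": 24, "turn": 0, "jaw": 0.4},
    {"dx": 0, "dy": 0, "dz": 30, "turn": 0, "jaw": 0.4}
  ]
}}

```text
time: 27.62
tool_pos: [0.6288, -0.2547, 0.1369]
tool_rot: [-0.0, -0.097, 0.995, 0.0]
contact_force: [0.1, 0.3, -0.9]
gripper_width: 0.7
grasp_force: 64.8
```

Call:
{"method": "apply_moves", "body": {
  "series": [
    {"dx": 0, "dy": 0, "dz": 3, "turn": 0, "jaw": 0.4},
    {"dx": 0, "dy": 0, "dz": 6, "turn": 0, "jaw": 0.4},
    {"dx": 0, "dy": 0, "dz": 9, "turn": 0, "jaw": 0.4},
    {"dx": 0, "dy": 0, "dz": 12, "turn": 0, "jaw": 0.4},
    {"dx": 0, "dy": 0, "dz": 12, "turn": 0, "jaw": 0.4}
  ]
}}

```text
time: 28.03
tool_pos: [0.6284, -0.2546, 0.1249]
tool_rot: [-0.0, -0.097, 0.995, 0.0]
contact_force: [0.5, 0.0, -1.0]
gripper_width: 0.704
grasp_force: 64.8
```

```bash
python3 -c "
from h import *
s,p,X,Y=pose();print(p.round(4),s['contact_force'].round(1),s['ft_torque'].round(2))"
```

```text
[ 0.6284 -0.2546  0.1249] [ 0.5  0.  -1. ] [ 0.02  0.04 -0.02]
```

Call:
{"method": "apply_moves", "body": {
  "series": [
    {"dx": 0, "dy": 0, "dz": 3, "turn": 0, "jaw": 0.4},
    {"dx": 0, "dy": 0, "dz": 6, "turn": 0, "jaw": 0.4},
    {"dx": 0, "dy": 0, "dz": 9, "turn": 0, "jaw": 0.4},
    {"dx": 0, "dy": 0, "dz": 12, "turn": 0, "jaw": 0.4},
    {"dx": 0, "dy": 0, "dz": 12, "turn": 0, "jaw": 0.4}
  ]
}}

```text
time: 28.45
tool_pos: [0.6282, -0.2545, 0.1125]
tool_rot: [-0.001, -0.097, 0.995, 0.0]
contact_force: [-0.5, 0.6, -0.5]
gripper_width: 0.702
grasp_force: 64.8
```

Call:
{"method": "apply_moves", "body": {
  "series": [
    {"dx": 0, "dy": 0, "dz": 2, "turn": 0, "jaw": 0.4},
    {"dx": 0, "dy": 0, "dz": 4, "turn": 0, "jaw": 0.4},
    {"dx": 0, "dy": 0, "dz": 6, "turn": 0, "jaw": 0.4},
    {"dx": 0, "dy": 0, "dz": 6, "turn": 0, "jaw": 0.4}
  ]
}}

```text
time: 28.78
tool_pos: [0.6284, -0.2546, 0.107]
tool_rot: [-0.0, -0.097, 0.995, 0.0]
contact_force: [0.5, 0.1, -0.8]
gripper_width: 0.7
grasp_force: 64.8
```

Call:
{"method": "apply_moves", "body": {
  "series": [
    {"dx": 0, "dy": 0, "dz": 1, "turn": 0, "jaw": 0.4},
    {"dx": 0, "dy": 0, "dz": 2, "turn": 0, "jaw": 0.4},
    {"dx": 0, "dy": 0, "dz": 3, "turn": 0, "jaw": 0.4},
    {"dx": 0, "dy": 0, "dz": 3, "turn": 0, "jaw": 0.4}
  ]
}}

```text
time: 29.12
tool_pos: [0.6286, -0.2547, 0.1044]
tool_rot: [-0.0, -0.097, 0.995, 0.0]
contact_force: [0.5, -0.1, -0.1]
gripper_width: 0.699
grasp_force: 64.8
```

Call:
{"method": "apply_moves", "body": {
  "series": [
    {"dx": 0, "dy": 0, "dz": 1, "turn": 0, "jaw": 0.4},
    {"dx": 0, "dy": 0, "dz": 2, "turn": 0, "jaw": 0.4},
    {"dx": 0, "dy": 0, "dz": 2, "turn": 0, "jaw": 0.4}
  ]
}}

```text
time: 29.37
tool_pos: [0.6291, -0.2549, 0.1033]
tool_rot: [0.0, -0.097, 0.995, -0.0]
contact_force: [-0.0, 0.2, 2.2]
gripper_width: 0.709
grasp_force: 65.1
```

Contact at z = 0.1033, the fully-home height. I'll press lightly, release and back off upward.

Call:
{"method": "apply_moves", "body": {
  "series": [
    {"dx": 0, "dy": 0, "dz": 1, "turn": 0, "jaw": 0.4},
    {"dx": 0, "dy": 0, "dz": 1.5, "turn": 0, "jaw": 0.4},
    {"dx": 0, "dy": 0, "dz": 1, "turn": 0, "jaw": 0.28},
    {"dx": 0, "dy": 0, "dz": -1, "turn": 0, "jaw": 0.15},
    {"dx": 0, "dy": 0, "dz": -1, "turn": 0, "jaw": 0.1}
  ]
}}

```text
time: 29.78
tool_pos: [0.6286, -0.2546, 0.1035]
tool_rot: [-0.0, -0.097, 0.995, 0.0]
contact_force: [-0.6, -0.2, 0.0]
gripper_width: 0.903
grasp_force: 0.0
```

Call:
{"method": "apply_moves", "body": {
  "series": [
    {"dx": 0, "dy": 0, "dz": -4, "turn": 0, "jaw": 0.08},
    {"dx": 0, "dy": 0, "dz": -12, "turn": 0, "jaw": 0.08},
    {"dx": 0, "dy": 0, "dz": -25, "turn": 0, "jaw": 0.08},
    {"dx": 0, "dy": 0, "dz": -50, "turn": 0, "jaw": 0.08},
    {"dx": 0, "dy": 0, "dz": -90, "turn": 0, "jaw": 0.08}
  ]
}}

```text
time: 30.2
tool_pos: [0.6265, -0.2535, 0.1906]
tool_rot: [-0.003, -0.097, 0.995, 0.002]
contact_force: [-0.1, 0.3, 0.0]
gripper_width: 0.922
grasp_force: 0.0
```

Call:
{"method": "apply_moves", "body": {
  "series": [
    {"dx": 25, "dy": 25, "dz": 0, "turn": 0, "jaw": 0.08},
    {"dx": 50, "dy": 50, "dz": 0, "turn": 0, "jaw": 0.08},
    {"dx": 75, "dy": 75, "dz": -20, "turn": 0, "jaw": 0.08},
    {"dx": 100, "dy": 100, "dz": -40, "turn": 0, "jaw": 0.08},
    {"dx": 125, "dy": 125, "dz": -40, "turn": 0, "jaw": 0.08}
  ]
}}

```text
time: 30.62
tool_pos: [0.4825, -0.1564, 0.2394]
tool_rot: [0.004, -0.097, 0.995, -0.002]
contact_force: [0.1, -0.1, 1.4]
gripper_width: 0.914
grasp_force: 0.0
```

Call:
{"method": "apply_moves", "body": {
  "series": [
    {"dx": 25, "dy": 30, "dz": 0, "turn": 0, "jaw": 0.08},
    {"dx": 45, "dy": 60, "dz": 0, "turn": 0, "jaw": 0.08},
    {"dx": 45, "dy": 90, "dz": 0, "turn": 0, "jaw": 0.08},
    {"dx": 45, "dy": 120, "dz": 0, "turn": 0, "jaw": 0.08},
    {"dx": 45, "dy": 150, "dz": 0, "turn": 0, "jaw": 0.08}
  ]
}}

```text
time: 31.03
tool_pos: [0.408, -0.0169, 0.2352]
tool_rot: [0.001, -0.097, 0.995, -0.0]
contact_force: [0.6, 0.9, -0.3]
gripper_width: 0.919
grasp_force: 0.0
```

```bash
python3 - <<'E'
from fit import *
s,p,X,Y=pose();print(p.round(4),s["contact_force"].round(1))
for n in("scene","top"):
    f=grab_frame(n)
    d=spotter.outline_of(f,"stack")
    m=terra(f);box=(335,382,110,165) if n=="top" else (155,200,155,212)
    ks=[k[:,0].astype(float) for k in cv2.findContours(m,cv2.RETR_EXTERNAL,cv2.CHAIN_APPROX_NONE)[0]]
    ks=[k for k in ks if box[0]<k[:,0].mean()<box[1] and box[2]<k[:,1].mean()<box[3]]
    print(n,[(round(k["conf"],2),np.round(k["extent"]).tolist()) for k in d]); 
    if ks:
        e=ext(np.vstack(ks))
        for h in(.08,.09,.1,.11):
            r=least_squares(lambda t:ext(hull(f,t[0],t[1],0,h))-e,[.62,-.25],x_scale=.01);print(" h",h,e,r.x.round(4),r.fun.round(1))
    for t in("sprayer","feed_jar","planted_pot0"): print(t,[(round(float(k["conf"]),2),list(map(int,k["extent"]))) for k in spotter.outline_of(f,t)])
E
python3 rim.py; python3 -c "
from wl import *
locate(grab_frame('top'))"
```

```text
[ 0.408  -0.0169  0.2352] [ 0.6  0.9 -0.3]
scene [(0.65, [168.0, 180.0, 191.0, 201.0])]
 h 0.08 [169. 172. 186. 200.] [ 0.6209 -0.2588] [-1.6  0.2  1.6 -0.3]
 h 0.09 [169. 172. 186. 200.] [ 0.6241 -0.2535] [-1.7 -1.   1.7  0.9]
 h 0.1 [169. 172. 186. 200.] [ 0.6274 -0.2481] [-1.8 -2.3  1.8  2.1]
 h 0.11 [169. 172. 186. 200.] [ 0.6306 -0.2427] [-1.8 -3.6  1.9  3.3]
sprayer [(0.67, [382, 230, 411, 287])]
feed_jar [(0.55, [184, 134, 203, 165])]
planted_pot0 [(0.87, [288, 237, 310, 254]), (0.6, [258, 220, 280, 241]), (0.31, [224, 200, 325, 279])]
top [(0.57, [294.0, 165.0, 304.0, 195.0]), (0.55, [348.0, 134.0, 366.0, 148.0]), (0.54, [348.0, 124.0, 374.0, 150.0])]
 h 0.08 [347. 124. 374. 152.] [ 0.6282 -0.2526] [ 0.6  1.5 -0.6 -1.4]
 h 0.09 [347. 124. 374. 152.] [ 0.6266 -0.2505] [ 0.5  1.  -0.5 -1. ]
 h 0.1 [347. 124. 374. 152.] [ 0.6251 -0.2485] [ 0.4  0.4 -0.4 -0.4]
 h 0.11 [347. 124. 374. 152.] [ 0.6236 -0.2464] [ 0.2 -0.1 -0.2  0.1]
sprayer [(0.87, [60, 190, 108, 215])]
feed_jar [(0.56, [397, 196, 436, 229])]
planted_pot0 [(0.95, [200, 134, 223, 160]), (0.88, [168, 140, 192, 165])]
top rim [174. 154.] 600.4 208.2 32.1 px [167 140] [186 164]
top rim [360. 138.] 627.5 -252.1 38.5 px [347 124] [374 152]
scene rim [178. 188.] 656.7 -216.8 53.7 px [169 179] [186 200]
scene rim [176. 176.] 614.0 -271.4 24.6 px [169 172] [184 180]
0.6 [341. 254. 356. 313.] [ 55. 111. 226.] c [ 267. -208.] [152.  19.] head 7.54 ends [ 0.1917 -0.2188] [ 0.3421 -0.1989]
```

The stack now measures 100 mm high and upright, the planted pots, sprayer and jar are unmoved, and the widger is on the bench. I hand in.

```bash
python3 -c "
from plant import ticket
print(ticket.job_done())"
```

```text
the job is handed in; nothing more can be done
None
```

I handed the job in at about 31 s: I levered the empty pot up until the clip held it, laid the widger on the bench, then nested the pot in the stack, which now measures 100 mm (fully home). The planted pots, sprayer and jar showed no movement in the camera checks; no verdict came back.

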